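# Lock a dropper bottle away in the dry box

### The job

Put the amber dropper bottle away dry: stand it upright on the free floor of the open dry box and let go of it. Then swing the lid fully shut and push the red-knobbed latch handle clockwise a quarter turn until it drops into its locked detent and stays there. Leave the other things where they stand.

Things in the scene. Friction and masses are not known exactly. Their poses are not given: they have to be found in the camera images.
- dry_box: White dry-storage box fixed on the bench, 170 mm deep (its x), 220 mm wide (its y), rim 111 mm above the bench, walls 5 mm, inner floor 11 mm above the bench. Origin: centre of its underside; x points to the back (hinge side), y to its left, z up. A slotted metal cartridge (y +60 to +102 mm, 66 mm high) fills the left side; a small vial stands about x +50, y +30 mm.
- dry_box_space (a point): Point on the box's inner floor, in the middle of the free floor (x -5, y -45 mm in the box frame; free for at least 55 mm all round). Axes as the box.
- amber_center (a point): Centre of the loose amber dropper bottle (white collar, black teat): 94 mm tall, body 33 mm in diameter up to 62 mm, narrower above; the point is on its axis, 47 mm above its underside; z along the bottle. About 45 g. A white dropper bottle of the same size with a blue collar stands near it, at least 80 mm away between axes.
- lid (a joint): Lid hinge angle in rad: 0 shut, grows as it opens, stop at 1.95; a little past upright (1.6 to 1.85) at the start. A friction hinge holds the lid where it is left when steeper than about 0.7 rad; below that it may sink shut slowly. Pushing at 140 mm from the hinge takes about 3 N.
- lid_hinge (a point): Middle of the lid's hinge line, along the top of the box's back wall (85 mm behind the box's centre, 111 mm above the bench). The lid turns about its y axis; the frame turns with the lid: x points from the lid's front edge to the hinge, z out of the lid's outer (upper) face.
- lid_edge (a point): Middle of the lid's front edge on its outer face, 174 mm from the hinge line, 11 mm above it when shut. The lid is 226 mm wide (y), white frame with a clear pane; a green dot on it marks where the locked handle points. Frame turns with the lid.
- latch_axis (a point): Point where the latch's turning axis leaves the lid's outer face, on the lid's middle line 137 mm from the hinge line. z is the turning axis, out of the lid; frame as the lid.
- latch_knob (a point): Middle of the upright red knob at the end of the latch handle: 22 mm in diameter, its top 52 mm and its foot 20 mm above the lid's face; its centre is 72 mm from the latch axis and 36 mm above the face. The black handle arm (18 mm wide, 11 to 22 mm above the face) joins it to a round hub 64 mm in diameter, up to 24 mm above the face.
- latch (a joint): Latch handle angle in rad: 0 unlocked, handle pointing to the hinge; grows clockwise seen on the lid's outer face; stop at 1.60, handle pointing to the box's right (-y). Pushing the knob takes a few N as the hub climbs a cam with friction: left before about 1.27 it stays there, not locked; past that the hub drops 5 mm, jumps to about 1.5 and is held between 1.45 and the stop.
- latch_stem (a joint): Height of the spring-loaded latch hub and handle in m: about -0.001 unlocked, up to about 0.0025 on the crest of the cam, about -0.0025 when dropped into the locked detent.
- white_dropper: White dropper bottle, blue collar, 33 mm wide, 94 mm tall; origin at the centre of its underside. Stays where it is.
- vial_in_box: Small red-capped vial inside the box, 21 mm wide, 50 mm tall; origin at the centre of its underside. Stays standing.
- beaker_low: Low glass beaker on the left of the bench, 73 x 83 mm, 98 mm tall; origin at the centre of its underside. Stays where it is.

How it is judged:
On the way, in this order (a step that is already met when the one before it is completed fails the run):
1. the amber bottle stands on the box's floor, released, the lid still open (x of amber_center in the frame of dry_box between -0.08 and 0.08 m and y of amber_center in the frame of dry_box between -0.105 and 0.06 m and height (world z) of amber_center below 0.063 m and angle between amber_center's own z axis and vertical below 0.1 rad and contact force between the fingers and amber_dropper below 0.1 N and value of joint lid above 1 rad), for 0.2 s.
2. the lid is shut, the latch still unlocked (value of joint lid below 0.03 rad and value of joint latch below 1 rad), for 0.2 s.
At the end, for the whole second after the job is handed in: The latch handle is turned past 1.4 rad and its hub has dropped into the detent (stem below -0.5 mm), the lid is shut within 0.03 rad, and the amber bottle stands upright (within 0.1 rad) on the floor inside the box (value of joint latch above 1.4 rad and value of joint latch_stem below -0.0005 m and value of joint lid below 0.03 rad and x of amber_center in the frame of dry_box between -0.08 and 0.08 m and y of amber_center in the frame of dry_box between -0.105 and 0.06 m and height (world z) of amber_center below 0.063 m and angle between amber_center's own z axis and vertical below 0.1 rad); the robot touches nothing.
It fails at once if the white dropper bottle was moved more than 30 mm (distance of white_dropper from where it was at the start of the episode above 0.03 m).
It fails at once if the beaker was moved more than 30 mm (distance of beaker_low from where it was at the start of the episode above 0.03 m).
It fails at once if the vial in the box was knocked over (angle between vial_in_box's own z axis and vertical above 0.5 rad).
It fails at once if the vial in the box was moved more than 30 mm (distance of vial_in_box from where it was at the start of the episode above 0.03 m).
It also fails if it takes over 67 s, if anything falls off the work surface, if the arm or the gripper's body presses on something with over 40 N, if the wrist force passes 120 N, or if a joint passes its speed limit or range.

### The arm

A 6-joint arm with a two-finger parallel gripper is mounted at the origin on a cart in front of the work surface, level with it; the furniture and walls round the work are solid. World frame = base frame: x ahead of the robot, y to its left, z up, the work surface at z = 0. Lengths are in m, angles in rad, forces in N, time in s.
With the tool pointing down it reaches from about 0.25 to 0.775 m from the base axis. Payload 4 kg.
Tool frame: the origin (TCP) lies on the centre line of the jaws, within the pads' length; the fingertips stand 22 mm ahead of it and the grasp point (between the pads) lies 3 mm ahead of it; z points along the fingers, y is the direction in which the jaws open and shut (so a half turn about z gives the same grasp; the last joint's range is limited). The gripper opens to 94 mm and grips with 3 to 60 N. Pads are 16 mm wide; open, the fingers measure 119 mm over their backs; the gripper's body (75 mm by 177 mm) begins 78 mm behind the grasp point.
Start: joints at [1.16, 0.087, 1.371, -0, 1.684, -0.103], TCP at [0.167, 0.524, 0.2] pointing down, gripper open.
Joint ranges: [-3.1, 3.1], [-0.76, 2.03], [0.27, 2.55], [-1.08, 4.22], [0.17, 2.65], [-2.57, 2.57]. Speed limits (rad/s): [2.79, 2.79, 3.14, 3.14, 3.14, 3.14].

### API

Orientations are given as [roll, pitch, yaw] about the fixed x, y, z axes, in that order (R = Rz(yaw) Ry(pitch) Rx(roll)).
In Python, from bench import robot gives the robot as it stands. The module is installed in compiled form; this text tells all that it offers.
- The arm moves only by the shell command python3 -m inch 'ROWS'. ROWS is JSON, a list of rows, each an object with "linear": the shift along the world's x, y, z scaled (see below), a list of three; "twist": the turn about the world's z scaled (see below); "gripper": the opening, from 0 (shut) to 1 (fully open). In form: [{"linear": [x, y, z], "twist": twist, "gripper": gripper}, ...]. A call has 1 to 10 rows; each row is the pose to reach, as a shift and turn from the pose commanded when the call began; what a row does not reach only later rows make up. The controller multiplies each number of a shift by 0.1 m and each number of a turn by 60 degrees. A row lasts 1/12 s, in which the tool goes at most 41.7 mm and 7.16 degrees, less where a joint would pass 70% of its speed; a pose out of reach is approached as far as the arm can. A call with a number of a shift or a turn outside -1 to 1 is refused whole. A call with a gripper value outside its range is refused whole. The fingers move at their own pace and stop on an object; the grip force is fixed at half the most. Time passes only in rows, so rows that repeat a pose let the fingers close. It gives the time, the measured TCP pose, the force and the opening at its end, in the units of the state.
- robot.get_obs(): the state, without advancing time (a new reading comes with each control period).
- robot.snapshot(name): name is "side" or "top"; returns a dict with "image" (384x512x3 uint8, red, green, blue), "depth" (384x512 float32, m along the optical axis (not along the pixel's ray), 0 where there is no reading), "mtx" (3x3 intrinsics, pixels), "rvec" (rotation vector, rad) and "tvec" (3), from world to camera coordinates, as OpenCV has them. Camera axes: x right, y down, z forward; pixel columns grow to the right and rows downward; lengths in m; the calibration is good to about 2 mm. A picture is of the moment at which its call begins.
- robot.close_job(): hands the job in, once; it reports no verdict.
The state is a dict: "time": time; "joint_positions": joint angles; "qvel": joint speeds; "joint_torque": joint torques, N m; "tool_pos": TCP position; "ee_rot": TCP orientation; "wrist_force": force on the tool from outside, world axes, zero at the start; "wrist_torque": the same for the moment, N m; "width": finger opening in m.
Only numpy, scipy, OpenCV 4.12 (cv2) and the standard library are available. Lean on these libraries where they do the work, as an engineer would, in place of code of your own. Each camera call takes 0.05 s, during which the arm holds its last target.

## Working session

There is one attempt and no reset: what is moved stays moved. The work goes in short steps, Python scripts to look and compute and a shell command to move; the robot and the scene stay as the last step left them, time stands still between calls to the robot, and variables do not carry over. Pictures are saved under pics/ and viewed, and the job is handed in when it is done.

```bash
mkdir -p pics; cat > h.py <<'E'
import numpy as np, cv2
from bench import robot
def snap(n,save=None):
    s=robot.snapshot(n)
    if save: cv2.imwrite('pics/'+save+'.png',cv2.cvtColor(s['image'],cv2.COLOR_RGB2BGR))
    R,_=cv2.Rodrigues(np.array(s['rvec'],float)); s['R']=R; s['t']=np.array(s['tvec'],float).ravel(); s['K']=np.array(s['mtx'],float)
    return s
def ray(s,u,v):
    d=s['R'].T@np.linalg.solve(s['K'],[u,v,1.0]); return -s['R'].T@s['t'],d
def onz(s,u,v,z):
    c,d=ray(s,u,v); return c+d*(z-c[2])/d[2]
def pts(s):
    D=s['depth']; v,u=np.indices(D.shape); X=np.stack([(u-s['K'][0,2])/s['K'][0,0]*D,(v-s['K'][1,2])/s['K'][1,1]*D,D],-1)
    P=(X-s['t'])@s['R']; P[D==0]=np.nan; return P
def proj(s,p):
    c=s['R']@np.array(p,float)+s['t']; q=s['K']@c; return q[:2]/q[2]
E
python3 - <<'E'
from h import *
np.set_printoptions(precision=4,suppress=True)
for n in('side','top'):
    s=snap(n,n+'0'); print(n,-s['R'].T@s['t'],s['R'][2])
    np.savez(n+'0.npz',**{k:s[k] for k in('image','depth','K','R','t')})
o=robot.get_obs(); print(o)
E
```

```text
side [ 0.1197 -0.4354  1.1608] [ 0.3302  0.3606 -0.8723]
top [ 0.2804 -0.0018  1.4761] [ 0.1796 -0.0087 -0.9837]
{'time': 0.1, 'joint_positions': array([ 1.1599,  0.0879,  1.3721, -0.    ,  1.6836, -0.1031]), 'qvel': array([ 0.0002, -0.0012, -0.0033,  0.0011,  0.0007,  0.0018]), 'joint_torque': array([  0.0015, -34.1257, -30.33  ,   0.0719,   0.0304,  -0.0001]), 'tool_pos': array([0.1664, 0.5237, 0.1985]), 'ee_rot': array([-3.1397, -0.0002,  2.8338]), 'wrist_force': array([ 0.7651,  0.6041, -0.133 ]), 'wrist_torque': array([-0.0098, -0.0031,  0.0188]), 'width': 0.09406940659589635}
```

View pics/side0.png

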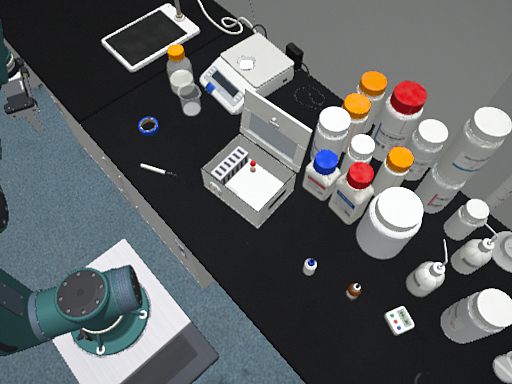

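View pics/top0.png

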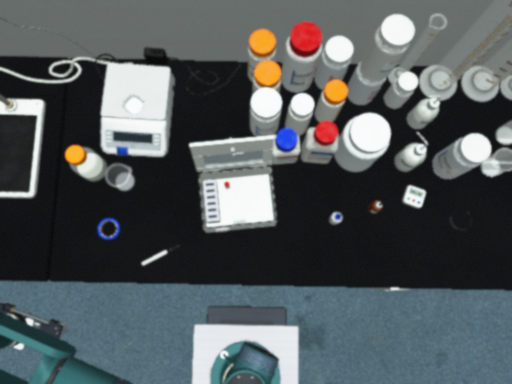

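The side view shows the open box at about (250,180), the white dropper at (310,266) and the amber one at (353,290). In the top view the amber bottle is at (376,207), the white one at (336,217) and the box at about (238,200). Next I'll zoom in and measure.

```bash
python3 - <<'E'
from h import *
np.set_printoptions(precision=4,suppress=True)
out=[]
for n,(a,b,c,d) in {'side':(190,80,370,310),'top':(180,125,400,240)}.items():
    s=dict(np.load(n+'0.npz')); im=cv2.cvtColor(s['image'],cv2.COLOR_RGB2BGR)[b:d,a:c]
    k=min(800/(c-a),600/(d-b)); cv2.imwrite(f'pics/{n}0z.png',cv2.resize(im,None,fx=k,fy=k,interpolation=cv2.INTER_CUBIC)); print(n,k)
    P=pts(s)
    for nm,(u0,v0,u1,v1) in ({'amber':(340,275,368,305),'white':(300,255,322,280)} if n=='side' else {'amber':(364,195,388,218),'white':(326,207,346,227)}).items():
        q=P[v0:v1,u0:u1].reshape(-1,3); col=s['image'][v0:v1,u0:u1].reshape(-1,3); m=q[:,2]>0.02
        print(n,nm,m.sum(),'mean',q[m].mean(0),'min',q[m].min(0),'max',q[m].max(0)); t=q[:,2]>0.08; print('  top',q[t].mean(0),t.sum())
    # lid plane/rim
s=dict(np.load('side0.npz'));P=pts(s)
for n in('side','top'):
    s=dict(np.load(n+'0.npz'));P=pts(s)
    for v,u in ([(188,218),(222,250),(180,295),(150,225),(190,260),(125,275)] if n=='side' else [(185,240),(215,240),(205,205),(165,230),(143,230),(228,240)]): print(n,u,v,P[v,u],s['image'][v,u])
E
```

```text
side 2.608695652173913
side amber 172 mean [ 0.5135 -0.3987  0.0571] min [ 0.5031 -0.4143  0.0218] max [ 0.5331 -0.3822  0.094 ]
  top [ 0.519  -0.398   0.0887] 13
side white 156 mean [ 0.4763 -0.2746  0.0572] min [ 0.4648 -0.2879  0.021 ] max [ 0.4988 -0.257   0.0953]
  top [ 0.4802 -0.2722  0.0875] 13
top 3.6363636363636362
top amber 122 mean [ 0.5151 -0.3935  0.0558] min [ 0.5016 -0.4136  0.0212] max [ 0.5334 -0.3812  0.0979]
  top [ 0.5178 -0.3974  0.0879] 9
top white 112 mean [ 0.4775 -0.2689  0.0564] min [ 0.4644 -0.2897  0.0203] max [ 0.4968 -0.2554  0.0941]
  top [ 0.4794 -0.272   0.0864] 9
side 218 188 [0.438  0.0644 0.0759] [219 223 225]
side 250 222 [ 0.4572 -0.0536  0.0003] [128 129 127]
side 295 180 [ 0.6573 -0.0428  0.0042] [52 54 53]
side 225 150 [0.5301 0.1397 0.0986] [134 136 132]
side 260 190 [0.5479 0.0012 0.0134] [250 251 251]
side 275 125 [0.6206 0.0274 0.2536] [136 139 139]
top 240 185 [0.5848 0.0284 0.0067] [246 249 248]
top 240 215 [0.4881 0.0262 0.0031] [248 250 250]
top 205 205 [0.5078 0.1324 0.0674] [202 207 212]
top 230 165 [0.6172 0.0565 0.1376] [184 194 191]
top 230 143 [0.6427 0.0521 0.2759] [172 180 175]
top 240 228 [0.4437 0.0248 0.0291] [102 106 104]
```

View pics/side0z.png

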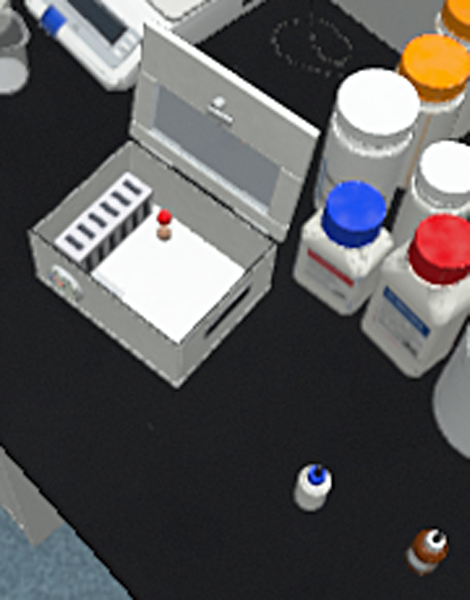

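View pics/top0z.png

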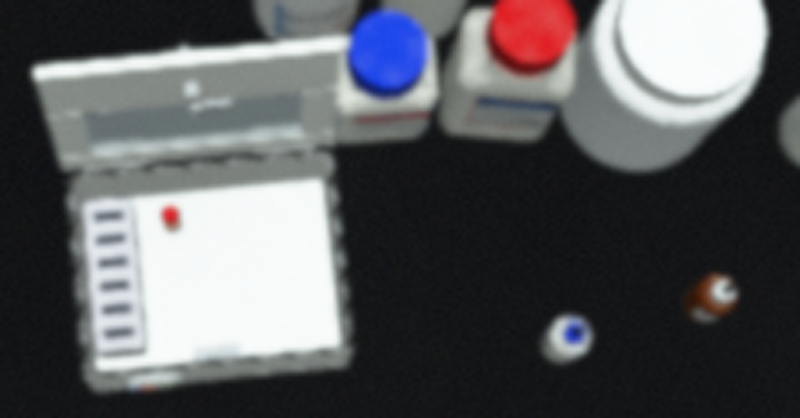

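The zooms show the box with the cartridge on its left, the red-capped vial at the back, and a free right-hand floor. The lid leans back. Next I'll fit the box rim and the lid plane from depth.

```bash
python3 - <<'E'
from h import *
np.set_printoptions(precision=4,suppress=True)
for n in('side','top'):
    s=dict(np.load(n+'0.npz'));P=pts(s).reshape(-1,3)
    m=(P[:,2]>0.095)&(P[:,2]<0.113)&(P[:,0]>0.4)&(P[:,0]<0.66)&(P[:,1]>-0.13)&(P[:,1]<0.2)
    print(n,m.sum(),cv2.minAreaRect(P[m][:,:2].astype(np.float32)*1000))
    l=(P[:,2]>0.14)&(P[:,2]<0.30)&(P[:,0]>0.55)&(P[:,0]<0.7)&(P[:,1]>-0.06)&(P[:,1]<0.15)
    q=P[l]; 
    for _ in range(4):
        c=q.mean(0); nn=np.linalg.svd(q-c)[2][2]; r=(q-c)@nn; q=q[abs(r)<0.006]
    nn*=np.sign(nn[0]); print('lid',len(q),c,nn,'ang',np.arctan2(nn[0],nn[2]), 'yaw',np.arctan2(nn[1],nn[0]),q.max(0),q.min(0))
# rim corner picks from zoom, cast to z=.111
s=dict(np.load('side0.npz'))
k=2.6087
for a,b in[(30,232),(178,378-0),(274,245),(130,142)]: print('side z.111',onz(s,190+a/k,80+b/k,.111))
k=3.636;s=dict(np.load('top0.npz'))
for a,b in[(92,385),(350,360),(335,160),(72,185)]: print('top',onz(s,180+a/k,125+b/k,.111),onz(s,180+a/k,125+b/k,0))
a=np.where((s['image'][...,0]>150)&(s['image'][...,1]<80)&(np.indices((384,512))[0]>175)&(np.indices((384,512))[0]<200)&(np.indices((384,512))[1]<280))
print('vial',a[1].mean(),a[0].mean(),onz(s,a[1].mean(),a[0].mean(),.058))
E
```

```text
side 841 ((546.2394409179688, 19.741622924804688), (201.8711395263672, 254.7765350341797), 7.197880268096924)
lid 2511 [0.6355 0.042  0.2179] [ 0.9782  0.1199 -0.1694] ang 1.7423135444169733 yaw 0.12200555894707435 [0.6639 0.1499 0.2861] [ 0.6066 -0.06    0.14  ]
top 561 ((547.1611938476562, 9.555145263671875), (201.58572387695312, 273.2379150390625), 7.120382308959961)
lid 1795 [0.6342 0.0452 0.2213] [ 0.9775  0.1186 -0.1742] ang 1.7471285959686482 yaw 0.12076757992733375 [0.6623 0.15   0.2865] [ 0.6071 -0.06    0.14  ]
side z.111 [0.4324 0.1285 0.111 ]
side z.111 [ 0.4358 -0.1112  0.111 ]
side z.111 [ 0.6219 -0.0649  0.111 ]
side z.111 [0.5954 0.146  0.111 ]
top [0.4241 0.1246 0.111 ] [0.4357 0.1349 0.    ]
top [ 0.4482 -0.083   0.111 ] [ 0.4619 -0.0896  0.    ]
top [ 0.6142 -0.0691  0.111 ] [ 0.6413 -0.0746  0.    ]
top [0.5886 0.147  0.111 ] [0.6137 0.1591 0.    ]
vial 226.5 184.0 [0.5765 0.0692 0.058 ]
```

```bash
python3 - <<'E'
from h import *
np.set_printoptions(precision=4,suppress=True,linewidth=150)
a=.121;Rz=np.array([[np.cos(a),np.sin(a)],[-np.sin(a),np.cos(a)]])
for n in('side','top'):
    s=dict(np.load(n+'0.npz'));P=pts(s).reshape(-1,3); Q=P.copy(); Q[:,:2]=(P[:,:2]-[.52,.03])@Rz.T
    # top rim z hist of x,y in ranges
    m=(Q[:,2]>.104)&(Q[:,2]<.114)&(abs(Q[:,1])<.13)&(abs(Q[:,0])<.12)
    h,e=np.histogram(Q[m,0],np.arange(-.12,.121,.004)); print(n,'x',[(round(e[i],3),h[i]) for i in range(len(h)) if h[i]>3])
    h,e=np.histogram(Q[m&(Q[:,0]<.06),1],np.arange(-.13,.131,.004)); print(n,'y',[(round(e[i],3),h[i]) for i in range(len(h)) if h[i]>3])
    # outer front face: points at y in +-0.08, z 0.03-.09, x<-.06
    m=(Q[:,2]>.03)&(Q[:,2]<.09)&(abs(Q[:,1])<.08)&(Q[:,0]<-.06)&(Q[:,0]>-.12); print('front face x med',np.median(Q[m,0]),m.sum())
    m=(Q[:,2]>.03)&(Q[:,2]<.09)&(abs(Q[:,0])<.07)&(Q[:,1]<-.08)&(Q[:,1]>-.14); print('right face y',np.percentile(Q[m,1],[5,25,50,75,95]),m.sum())
    m=(Q[:,2]>.03)&(Q[:,2]<.10)&(abs(Q[:,1])<.08)&(Q[:,0]>.06)&(Q[:,0]<.12); print('back inner x',np.percentile(Q[m,0],[5,25,50,75,95]),m.sum())
    m=(Q[:,2]>.06)&(Q[:,2]<.072)&(abs(Q[:,0])<.08)&(abs(Q[:,1]-.08)<.05);print('cartridge y',np.percentile(Q[m,1],[5,50,95]),'x',np.percentile(Q[m,0],[3,97]))
    for z in np.arange(.11,.32,.015):
        m=(abs(Q[:,2]-z)<.004)&(abs(Q[:,1])<.11)&(Q[:,0]>.05)&(Q[:,0]<.16); print('lid z%.3f'%z,np.percentile(Q[m,0],[5,50,95]) if m.sum()>5 else None, np.percentile(Q[m,1],[1,99]) if m.sum()>5 else None)
E
```

```text
side x [(np.float64(-0.076), np.int64(110)), (np.float64(-0.072), np.int64(47)), (np.float64(-0.068), np.int64(14)), (np.float64(-0.064), np.int64(15)), (np.float64(-0.06), np.int64(12)), (np.float64(-0.056), np.int64(5)), (np.float64(-0.052), np.int64(5)), (np.float64(-0.048), np.int64(8)), (np.float64(-0.044), np.int64(5)), (np.float64(-0.04), np.int64(4)), (np.float64(-0.036), np.int64(5)), (np.float64(-0.032), np.int64(4)), (np.float64(-0.028), np.int64(6)), (np.float64(-0.024), np.int64(4)), (np.float64(-0.02), np.int64(6)), (np.float64(-0.016), np.int64(5)), (np.float64(-0.012), np.int64(5)), (np.float64(-0.008), np.int64(6)), (np.float64(-0.004), np.int64(5)), (np.float64(0.0), np.int64(6)), (np.float64(0.004), np.int64(4)), (np.float64(0.008), np.int64(7)), (np.float64(0.012), np.int64(7)), (np.float64(0.016), np.int64(4)), (np.float64(0.02), np.int64(8)), (np.float64(0.024), np.int64(4)), (np.float64(0.028), np.int64(6)), (np.float64(0.032), np.int64(4)), (np.float64(0.04), np.int64(8)), (np.float64(0.044), np.int64(4)), (np.float64(0.048), np.int64(4)), (np.float64(0.052), 
[... 3817 characters left out ...]
0492  0.0733]
lid z0.110 [0.0604 0.0907 0.0972] [-0.1069  0.1096]
lid z0.125 [0.0962 0.098  0.1001] [-0.1022  0.102 ]
lid z0.140 [0.0983 0.1012 0.1029] [-0.1046  0.101 ]
lid z0.155 [0.1017 0.1039 0.1062] [-0.1069  0.1076]
lid z0.170 [0.1045 0.1064 0.1083] [-0.1089  0.1057]
lid z0.185 [0.1067 0.1089 0.111 ] [-0.1032  0.1091]
lid z0.200 [0.1098 0.1114 0.1136] [-0.108   0.1024]
lid z0.215 [0.1123 0.1139 0.1158] [-0.1075  0.1078]
lid z0.230 [0.1145 0.1162 0.1182] [-0.1071  0.1067]
lid z0.245 [0.0979 0.1185 0.1207] [-0.1068  0.1042]
lid z0.260 [0.1146 0.1216 0.1434] [-0.105   0.1033]
lid z0.275 [0.1226 0.1255 0.1369] [-0.1061  0.1061]
lid z0.290 None None
lid z0.305 None None
lid z0.320 None None
```

```bash
python3 -m inch '[{"linear":[0.35,-0.92,0],"twist":0.1,"gripper":1},{"linear":[0.35,-0.92,0],"twist":0.1,"gripper":1},{"linear":[0.35,-0.92,0],"twist":0.1,"gripper":1}]'
python3 -m inch '[{"linear":[0.35,-0.92,0],"twist":0.1,"gripper":1},{"linear":[0.35,-0.92,0],"twist":0.1,"gripper":1},{"linear":[0.35,-0.92,0],"twist":0.1,"gripper":1}]'
```

```text
time: 0.35
tool_pos: [0.2023, 0.4287, 0.1986]
ee_rot: [-3.138, 0.001, 2.937]
wrist_force: [0.8, 0.6, -0.1]
width: 0.0939
time: 0.6
tool_pos: [0.2374, 0.3368, 0.1994]
ee_rot: [-3.14, 0.001, 3.041]
wrist_force: [0.5, 1.2, -0.3]
width: 0.0942
```

```bash

python3 -m inch '[{"linear":[0.35,-0.92,0],"twist":0.1,"gripper":1},{"linear":[0.35,-0.92,0],"twist":0.1,"gripper":1},{"linear":[0.35,-0.92,0],"twist":0.1,"gripper":1}]'
python3 -m inch '[{"linear":[0.35,-0.92,0],"twist":0.1,"gripper":1},{"linear":[0.35,-0.92,0],"twist":0.1,"gripper":1},{"linear":[0.35,-0.92,0],"twist":0.1,"gripper":1}]'
python3 -m inch '[{"linear":[0.35,-0.92,0],"twist":0,"gripper":1},{"linear":[0.35,-0.92,0],"twist":0,"gripper":1},{"linear":[0.35,-0.92,0],"twist":0,"gripper":1}]'
python3 -m inch '[{"linear":[0.35,-0.92,0],"twist":0,"gripper":1},{"linear":[0.35,-0.92,0],"twist":0,"gripper":1},{"linear":[0.35,-0.92,0],"twist":0,"gripper":1}]'
python3 -m inch '[{"linear":[0.35,-0.92,0],"twist":0,"gripper":1},{"linear":[0.35,-0.92,0],"twist":0,"gripper":1},{"linear":[0.35,-0.92,0],"twist":0,"gripper":1}]'
python3 -m inch '[{"linear":[0.35,-0.92,0],"twist":0,"gripper":1},{"linear":[0.35,-0.92,0],"twist":0,"gripper":1},{"linear":[0.35,-0.92,0],"twist":0,"gripper":1}]'
python3 -m inch '[{"linear":[0.35,-0.92,0],"twist":0,"gripper":1},{"linear":[0.35,-0.92,0],"twist":0,"gripper":1},{"linear":[0.35,-0.92,0],"twist":0,"gripper":1}]'
python3 -m inch '[{"linear":[0.35,-0.94,0],"twist":0,"gripper":1},{"linear":[0.35,-0.94,0],"twist":0,"gripper":1},{"linear":[0.35,-0.94,0],"twist":0,"gripper":1},{"linear":[0.35,-0.94,0],"twist":0,"gripper":1}]'
```

```text
time: 0.85
tool_pos: [0.2722, 0.2452, 0.1994]
ee_rot: [-3.14, 0.001, -3.137]
wrist_force: [0.1, 0.4, -0.0]
width: 0.0938
time: 1.1
tool_pos: [0.3072, 0.1535, 0.1994]
ee_rot: [-3.141, 0.001, -3.032]
wrist_force: [1.2, 0.2, -0.3]
width: 0.094
time: 1.35
tool_pos: [0.3425, 0.0602, 0.1993]
ee_rot: [-3.14, 0.0, -3.036]
wrist_force: [0.7, 0.1, 0.9]
width: 0.0937
time: 1.6
tool_pos: [0.3775, -0.0318, 0.1991]
ee_rot: [-3.14, -0.0, -3.035]
wrist_force: [-0.2, 0.9, 0.0]
width: 0.0939
time: 1.85
tool_pos: [0.4125, -0.1239, 0.1988]
ee_rot: [-3.14, -0.0, -3.035]
wrist_force: [-0.2, 0.0, 0.6]
width: 0.0942
time: 2.1
tool_pos: [0.4474, -0.2159, 0.1984]
ee_rot: [-3.141, -0.001, -3.034]
wrist_force: [-0.3, 0.1, -0.3]
width: 0.0938
time: 2.35
tool_pos: [0.4823, -0.3076, 0.198]
ee_rot: [-3.141, -0.001, -3.034]
wrist_force: [-0.1, 0.3, -0.0]
width: 0.0941
time: 2.68
tool_pos: [0.5168, -0.4007, 0.1969]
ee_rot: [3.14, -0.002, -3.034]
wrist_force: [-0.0, 0.5, -1.4]
width: 0.094
```

```bash

python3 -m inch '[{"linear":[0,0.02,-0.3],"twist":0,"gripper":1},{"linear":[0,0.02,-0.6],"twist":0,"gripper":1},{"linear":[0,0.02,-0.8],"twist":0,"gripper":1},{"linear":[0,0.02,-0.8],"twist":0,"gripper":1}]'
python3 - <<'E'
from h import *
im=[]
for n,(x,y) in {'side':(353,285),'top':(376,200)}.items():
    s=snap(n); im.append(cv2.resize(cv2.cvtColor(s['image'],cv2.COLOR_RGB2BGR)[y-45:y+45,x-45:x+45],(400,400),interpolation=cv2.INTER_CUBIC))
cv2.imwrite('pics/a1.png',np.hstack(im))
E
```

```text
time: 3.02
tool_pos: [0.514, -0.3919, 0.1132]
ee_rot: [3.132, -0.007, -3.03]
wrist_force: [-0.6, -0.0, -1.6]
width: 0.0945
```

View pics/a1.png

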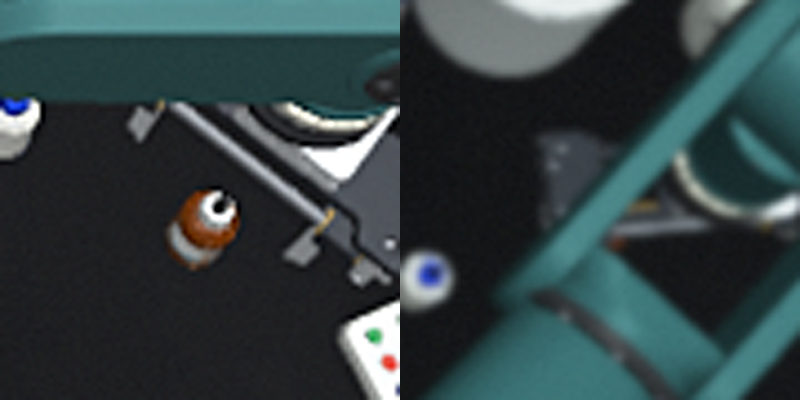

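```bash
python3 - <<'E'
from h import *
np.set_printoptions(precision=4,suppress=True)
o=robot.get_obs(); print(o['tool_pos'],o['ee_rot'],o['time'],o['wrist_force'])
s=snap('side'); 
for a,b,z in[(222,183,.091),(222,205,.094),(143,120,.091),(300,245,.091)]: print(onz(s,308+a*.225,240+b*.225,z))
im=s['image'].astype(int); 
hsv=cv2.cvtColor(s['image'],cv2.COLOR_RGB2HSV); m=(hsv[...,0]<16)&(hsv[...,1]>120)&(hsv[...,2]>60); m[:270]=0;m[:,:335]=0;m[310:]=0;m[:,370:]=0
v,u=np.where(m); print(len(u),u.mean(),v.mean(),u.min(),u.max()); P=pts(s); q=P[m]; print(np.nanmean(q,0))
E
```

```text
[ 0.5163 -0.3943  0.1191] [ 3.1396 -0.0011 -3.0298] 3.1167 [0.3003 0.1988 1.0039]
[ 0.5263 -0.3919  0.091 ]
[ 0.5154 -0.4004  0.094 ]
[ 0.5203 -0.3361  0.091 ]
[ 0.5321 -0.4452  0.091 ]
82 353.2682926829268 290.5853658536585 347 361
[ 0.5132 -0.3983  0.0508]
```

```bash

python3 -m inch '[{"linear":[0.01,-0.04,-0.2],"twist":0.01,"gripper":1},{"linear":[0.01,-0.04,-0.4],"twist":0.01,"gripper":1},{"linear":[0.01,-0.04,-0.6],"twist":0.01,"gripper":1},{"linear":[0.01,-0.04,-0.71],"twist":0.01,"gripper":1},{"linear":[0.01,-0.04,-0.71],"twist":0.01,"gripper":1}]'
python3 -m inch '[{"linear":[0,0,0],"twist":0,"gripper":0.6},{"linear":[0,0,0],"twist":0,"gripper":0.45},{"linear":[0,0,0],"twist":0,"gripper":0.3},{"linear":[0,0,0],"twist":0,"gripper":0.2},{"linear":[0,0,0],"twist":0,"gripper":0.2},{"linear":[0,0,0],"twist":0,"gripper":0.2},{"linear":[0,0,0],"twist":0,"gripper":0.2},{"linear":[0,0,0],"twist":0,"gripper":0.2}]'
```

```text
time: 3.58
tool_pos: [0.517, -0.399, 0.0473]
ee_rot: [3.139, -0.002, -3.02]
wrist_force: [-0.4, 0.5, 0.1]
width: 0.0938
time: 4.25
tool_pos: [0.5176, -0.3999, 0.0486]
ee_rot: [3.142, 0.0, -3.02]
wrist_force: [-0.4, 0.1, 0.4]
width: 0.0441
```

```bash

python3 -m inch '[{"linear":[0,0,0],"twist":0,"gripper":0.2},{"linear":[0,0,0],"twist":0,"gripper":0.2},{"linear":[0,0,0],"twist":0,"gripper":0.2},{"linear":[0,0,0],"twist":0,"gripper":0.2},{"linear":[0,0,0],"twist":0,"gripper":0.2},{"linear":[0,0,0],"twist":0,"gripper":0.2}]'
```

```text
time: 4.75
tool_pos: [0.5176, -0.3997, 0.0484]
ee_rot: [3.141, -0.0, -3.02]
wrist_force: [-0.4, 0.4, 0.1]
width: 0.0319
```

```bash

python3 -m inch '[{"linear":[0,0,0.2],"twist":0,"gripper":0.2},{"linear":[0,0,0.4],"twist":0,"gripper":0.2},{"linear":[0,0,0.6],"twist":0,"gripper":0.2},{"linear":[0,0,0.8],"twist":0,"gripper":0.2},{"linear":[0,0,0.8],"twist":0,"gripper":0.2}]'
python3 -m inch '[{"linear":[0,0,0.2],"twist":0,"gripper":0.2},{"linear":[0,0,0.4],"twist":0,"gripper":0.2},{"linear":[0,0,0.6],"twist":0,"gripper":0.2},{"linear":[0,0,0.8],"twist":0,"gripper":0.2},{"linear":[0,0,0.8],"twist":0,"gripper":0.2}]'
python3 - <<'E'
from h import *
print(robot.get_obs()['tool_pos'])
s=snap('side','b1'); x,y=370,260; t=snap('top')
a=cv2.resize(cv2.cvtColor(s['image'],cv2.COLOR_RGB2BGR)[y-65:y+65,x-65:x+65],(400,400),interpolation=cv2.INTER_CUBIC)
x,y=380,200;b=cv2.resize(cv2.cvtColor(t['image'],cv2.COLOR_RGB2BGR)[y-65:y+65,x-65:x+65],(400,400),interpolation=cv2.INTER_CUBIC)
cv2.imwrite('pics/b1z.png',np.hstack([a,b]))
E
```

```text
time: 5.17
tool_pos: [0.5196, -0.4017, 0.134]
ee_rot: [-3.134, 0.006, -3.02]
wrist_force: [0.2, -0.1, 0.6]
width: 0.0318
time: 5.58
tool_pos: [0.5189, -0.4011, 0.2125]
ee_rot: [-3.136, 0.005, -3.02]
wrist_force: [0.9, -0.6, 0.1]
width: 0.032
[ 0.51889411 -0.40109415  0.21251098]
```

View pics/b1z.png

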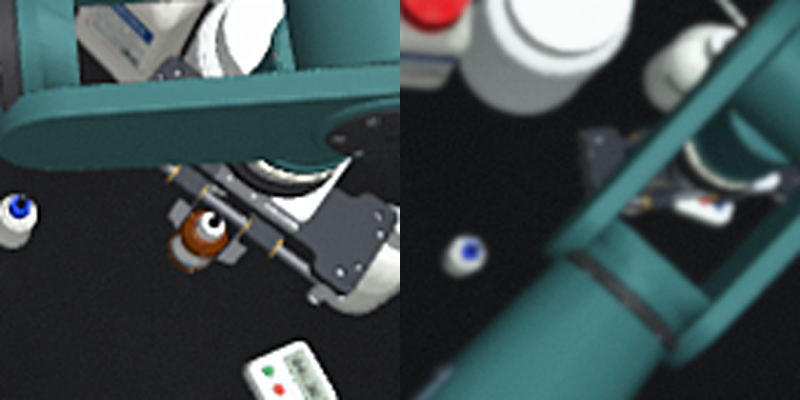

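```bash

python3 -m inch '[{"linear":[0.03,0.3,0],"twist":0,"gripper":0.2},{"linear":[0.03,0.6,0],"twist":0,"gripper":0.2},{"linear":[0.03,0.9,0],"twist":0,"gripper":0.2},{"linear":[0.03,0.97,0],"twist":0,"gripper":0.2}]'
python3 -m inch '[{"linear":[0.03,0.3,0],"twist":0,"gripper":0.2},{"linear":[0.03,0.6,0],"twist":0,"gripper":0.2},{"linear":[0.03,0.9,0],"twist":0,"gripper":0.2},{"linear":[0.03,0.97,0],"twist":0,"gripper":0.2}]'
python3 -m inch '[{"linear":[0.03,0.3,0],"twist":0,"gripper":0.2},{"linear":[0.03,0.6,0],"twist":0,"gripper":0.2},{"linear":[0.03,0.9,0],"twist":0,"gripper":0.2},{"linear":[0.03,0.97,0],"twist":0,"gripper":0.2}]'
python3 -m inch '[{"linear":[0.03,0.3,0],"twist":0,"gripper":0.2},{"linear":[0.03,0.6,0],"twist":0,"gripper":0.2},{"linear":[0.03,0.8,0],"twist":0,"gripper":0.2},{"linear":[0.03,0.96,0],"twist":0,"gripper":0.2},{"linear":[0.03,0.96,0],"twist":0,"gripper":0.2},{"linear":[0.03,0.96,0],"twist":0,"gripper":0.2}]'
python3 - <<'E'
from h import *
for n in ('side','top'):
    s=snap(n); x,y=(255,190) if n=='side' else (245,200)
    a=cv2.resize(cv2.cvtColor(s['image'],cv2.COLOR_RGB2BGR)[y-65:y+65,x-65:x+65],(400,400),interpolation=cv2.INTER_CUBIC)
    b=a if n=='side' else np.hstack([b,a])
cv2.imwrite('pics/c1z.png',b); print(robot.get_obs()['tool_pos'],robot.get_obs()['ee_rot'])
E
```

```text
time: 6.02
tool_pos: [0.52, -0.2983, 0.2057]
ee_rot: [3.136, -0.003, -3.017]
wrist_force: [-0.3, -1.4, 0.4]
width: 0.032
time: 6.35
tool_pos: [0.523, -0.202, 0.2064]
ee_rot: [3.138, -0.002, -3.017]
wrist_force: [-0.2, 0.3, -1.1]
width: 0.0317
time: 6.68
tool_pos: [0.5261, -0.1058, 0.2068]
ee_rot: [3.139, -0.002, -3.017]
wrist_force: [-1.0, -0.7, -0.4]
width: 0.0318
time: 7.18
tool_pos: [0.5295, -0.0135, 0.2073]
ee_rot: [-3.141, -0.002, -3.019]
wrist_force: [0.0, 0.1, -0.6]
width: 0.0321
[ 0.52959703 -0.01426666  0.20763883] [-3.14094376e+00 -1.33271018e-03 -3.02133065e+00]
```

View pics/c1z.png

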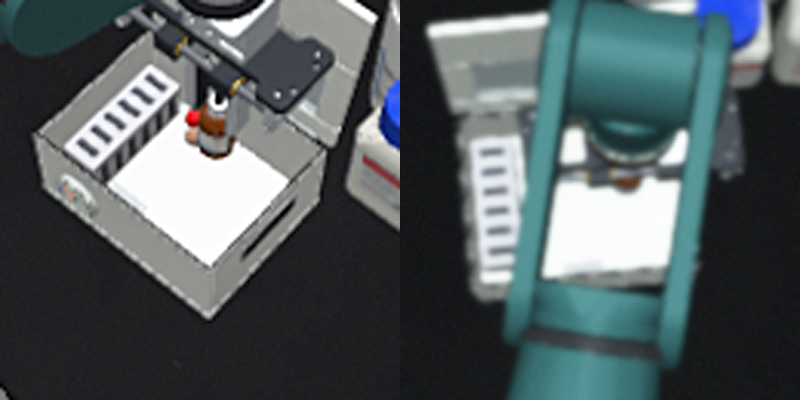

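```bash

python3 -m inch '[{"linear":[0,0.01,-0.2],"twist":0,"gripper":0.2},{"linear":[0,0.01,-0.4],"twist":0,"gripper":0.2},{"linear":[0,0.01,-0.6],"twist":0,"gripper":0.2},{"linear":[0,0.01,-0.8],"twist":0,"gripper":0.2},{"linear":[0,0.01,-1],"twist":0,"gripper":0.2},{"linear":[0,0.01,-1],"twist":0,"gripper":0.2}]'
python3 -m inch '[{"linear":[0,0,-0.15],"twist":0,"gripper":0.2},{"linear":[0,0,-0.3],"twist":0,"gripper":0.2},{"linear":[0,0,-0.4],"twist":0,"gripper":0.2},{"linear":[0,0,-0.44],"twist":0,"gripper":0.2},{"linear":[0,0,-0.44],"twist":0,"gripper":0.2},{"linear":[0,0,-0.44],"twist":0,"gripper":0.2},{"linear":[0,0,-0.44],"twist":0,"gripper":0.2}]'
```

```text
time: 7.78
tool_pos: [0.5265, -0.0131, 0.1033]
ee_rot: [3.14, -0.009, -3.022]
wrist_force: [-0.6, -0.3, -0.2]
width: 0.0315
time: 8.37
tool_pos: [0.5305, -0.0121, 0.0658]
ee_rot: [-3.141, 0.002, -3.02]
wrist_force: [0.2, 0.2, -1.2]
width: 0.0317
```

```bash

python3 -m inch '[{"linear":[0,0,-0.02],"twist":0,"gripper":0.2},{"linear":[0,0,-0.03],"twist":0,"gripper":0.2},{"linear":[0,0,-0.04],"twist":0,"gripper":0.2},{"linear":[0,0,-0.04],"twist":0,"gripper":0.2},{"linear":[0,0,-0.04],"twist":0,"gripper":0.2}]'
python3 -m inch '[{"linear":[0,0,-0.01],"twist":0,"gripper":0.2},{"linear":[0,0,-0.01],"twist":0,"gripper":0.2},{"linear":[0,0,-0.01],"twist":0,"gripper":0.2},{"linear":[0,0,-0.01],"twist":0,"gripper":0.2}]'
python3 -m inch '[{"linear":[0,0,-0.01],"twist":0,"gripper":0.2},{"linear":[0,0,-0.01],"twist":0,"gripper":0.2},{"linear":[0,0,-0.01],"twist":0,"gripper":0.2},{"linear":[0,0,-0.01],"twist":0,"gripper":0.2}]'
```

```text
time: 8.78
tool_pos: [0.5296, -0.0118, 0.0605]
ee_rot: [3.141, -0.0, -3.02]
wrist_force: [-0.2, -0.1, 0.4]
width: 0.0319
time: 9.12
tool_pos: [0.5296, -0.0118, 0.0595]
ee_rot: [3.141, -0.0, -3.02]
wrist_force: [0.5, 0.6, -0.6]
width: 0.0319
time: 9.45
tool_pos: [0.5301, -0.0118, 0.0592]
ee_rot: [-3.142, 0.001, -3.02]
wrist_force: [-0.6, 0.1, 4.6]
width: 0.0319
```

Contact with the floor at 4.6 N, so I'm opening part way.

```bash

python3 -m inch '[{"linear":[0,0,0],"twist":0,"gripper":0.36},{"linear":[0,0,0],"twist":0,"gripper":0.4},{"linear":[0,0,0],"twist":0,"gripper":0.5},{"linear":[0,0,0],"twist":0,"gripper":0.5},{"linear":[0,0,0],"twist":0,"gripper":0.5},{"linear":[0,0,0],"twist":0,"gripper":0.5},{"linear":[0,0,0],"twist":0,"gripper":0.5}]'
python3 -m inch '[{"linear":[0,0,0.1],"twist":0,"gripper":0.5},{"linear":[0,0,0.3],"twist":0,"gripper":0.5},{"linear":[0,0,0.5],"twist":0,"gripper":0.5},{"linear":[0,0,0.7],"twist":0,"gripper":0.5},{"linear":[0,0,0.9],"twist":0,"gripper":0.5},{"linear":[0,0,0.9],"twist":0,"gripper":0.5}]'
python3 -m inch '[{"linear":[-0.1,0,0.3],"twist":0,"gripper":0.5},{"linear":[-0.4,0,0.6],"twist":0,"gripper":0.5},{"linear":[-0.8,0,0.8],"twist":0,"gripper":0.5},{"linear":[-1,0,0.8],"twist":0,"gripper":0.5},{"linear":[-1,0,0.8],"twist":0,"gripper":0.5}]'
python3 - <<'E'
from h import *
for n in ('side','top'):
    s=snap(n); x,y=(255,170) if n=='side' else (235,190)
    a=cv2.resize(cv2.cvtColor(s['image'],cv2.COLOR_RGB2BGR)[y-75:y+75,x-75:x+75],(400,400),interpolation=cv2.INTER_CUBIC)
    b=a if n=='side' else np.hstack([b,a])
cv2.imwrite('pics/d1z.png',b); print(robot.get_obs()['tool_pos'],robot.get_obs()['ee_rot'])
E
```

```text
time: 10.03
tool_pos: [0.5295, -0.0119, 0.0583]
ee_rot: [3.142, -0.0, -3.02]
wrist_force: [0.2, -0.7, 0.7]
width: 0.0469
time: 10.53
tool_pos: [0.5325, -0.0122, 0.1544]
ee_rot: [-3.139, 0.01, -3.02]
wrist_force: [1.0, -0.4, 1.1]
width: 0.0472
time: 10.95
tool_pos: [0.4275, -0.0117, 0.2309]
ee_rot: [-3.14, 0.004, -3.02]
wrist_force: [0.2, 0.6, 0.2]
width: 0.0474
[ 0.42941939 -0.01180288  0.22841732] [-3.14142985e+00  1.27897642e-03 -3.02022148e+00]
```

View pics/d1z.png

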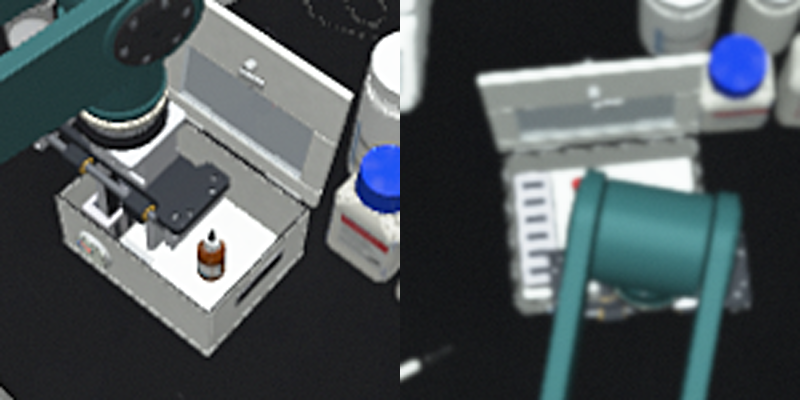

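The amber bottle stands upright on the floor at about (212,255) in the left crop, and the fingers are clear of it. Next I'll check the clearance behind the lid.

```bash
python3 - <<'E'
from h import *
np.set_printoptions(precision=3,suppress=True,linewidth=160)
a=.121;Rz=np.array([[np.cos(a),np.sin(a)],[-np.sin(a),np.cos(a)]])
Z=np.full((12,18),np.nan)
for n in('side','top'):
    s=dict(np.load(n+'0.npz'));P=pts(s).reshape(-1,3); Q=P.copy(); Q[:,:2]=(P[:,:2]-[.5292,.0331])@Rz.T
    for i in range(12):
        for j in range(18):
            m=(abs(Q[:,0]-(.09+.015*i))<.0076)&(abs(Q[:,1]-(-.16+.02*j))<.0101)
            if m.any(): Z[i,j]=np.fmax(Z[i,j],np.nanmax(Q[m,2]))
print('y',[round(-.16+.02*j,2) for j in range(18)])
for i in range(12): print(round(.09+.015*i,3),Z[i])
E
```

```text
y [-0.16, -0.14, -0.12, -0.1, -0.08, -0.06, -0.04, -0.02, 0.0, 0.02, 0.04, 0.06, 0.08, 0.1, 0.12, 0.14, 0.16, 0.18]
0.09 [0.011 0.005 0.174 0.181 0.18  0.186 0.182 0.259 0.257 0.183 0.19  0.188 0.181 0.181 0.173 0.006 0.006 0.005]
0.105 [0.11  0.11  0.253 0.271 0.27  0.28  0.268 0.268 0.271 0.279 0.271 0.272 0.27  0.27  0.251 0.004 0.004 0.007]
0.12 [0.171 0.171 0.284 0.286 0.284 0.286 0.286 0.286 0.286 0.286 0.285 0.285 0.285 0.286 0.282 0.006 0.005 0.006]
0.135 [ 0.173  0.172  0.165  0.004  0.002  0.275    nan  0.271  0.276  0.271    nan    nan    nan    nan -0.001  0.005  0.006  0.006]
0.15 [ 0.172  0.171  0.169  0.005  0.007 -0.002    nan  0.256  0.269  0.003  0.003  0.002  0.004  0.     0.001  0.007  0.006  0.007]
0.165 [0.172 0.171 0.168 0.005 0.005   nan   nan   nan   nan   nan   nan   nan   nan   nan   nan 0.007 0.004 0.006]
0.18 [0.171 0.168 0.112   nan 0.004 0.004   nan   nan   nan   nan   nan   nan   nan   nan   nan 0.006 0.004 0.007]
0.195 [  nan   nan 0.156 0.168 0.004 0.003   nan   nan   nan   nan   nan   nan   nan   nan   nan 0.003 0.005 0.007]
0.21 [  nan 0.21  0.209 0.213 0.206 0.007 0.007   nan   nan   nan 0.006 0.002 0.001 0.006 0.005 0.005 0.007 0.006]
0.225 [0.166 0.209 0.209 0.212 0.211 0.203 0.01  0.006 0.004 0.004 0.005 0.005 0.004 0.006 0.008 0.007 0.003 0.007]
0.24 [0.205 0.209 0.209 0.21  0.209 0.209 0.004 0.005 0.005 0.006 0.004 0.003 0.005 0.006 0.005 0.005 0.006 0.005]
0.255 [0.208 0.209 0.211 0.212 0.209 0.206 0.004 0.005 0.005 0.006 0.006 0.006 0.007 0.006 0.005 0.007 0.006 0.006]
```

```bash

python3 -m inch '[{"linear":[0,0.1,0.4],"twist":0,"gripper":0},{"linear":[0,0.2,0.8],"twist":0,"gripper":0},{"linear":[0,0.3,1],"twist":0,"gripper":0},{"linear":[0,0.3,1],"twist":0,"gripper":0},{"linear":[0,0.3,1],"twist":0,"gripper":0}]'
python3 -m inch '[{"linear":[0.3,0.1,0.1],"twist":0,"gripper":0},{"linear":[0.6,0.2,0.1],"twist":0,"gripper":0},{"linear":[0.9,0.4,0.1],"twist":0,"gripper":0},{"linear":[0.9,0.4,0.1],"twist":0,"gripper":0},{"linear":[0.9,0.4,0.1],"twist":0,"gripper":0}]'
```

```text
time: 11.47
tool_pos: [0.431, 0.0184, 0.3282]
ee_rot: [-3.141, 0.0, -3.019]
wrist_force: [-0.8, -0.6, 0.3]
width: 0.0172
time: 11.88
tool_pos: [0.5203, 0.0583, 0.3332]
ee_rot: [3.141, -0.009, -3.019]
wrist_force: [-0.3, 0.1, -1.1]
width: 0.0005
```

```bash

python3 -m inch '[{"linear":[0.3,0.1,0.05],"twist":0,"gripper":0},{"linear":[0.6,0.2,0.05],"twist":0,"gripper":0},{"linear":[0.8,0.4,0.05],"twist":0,"gripper":0},{"linear":[0.9,0.4,0.05],"twist":0,"gripper":0},{"linear":[0.9,0.4,0.05],"twist":0,"gripper":0}]'
python3 -m inch '[{"linear":[0.2,0.1,0],"twist":0,"gripper":0},{"linear":[0.4,0.2,0],"twist":0,"gripper":0},{"linear":[0.6,0.2,0],"twist":0,"gripper":0},{"linear":[0.76,0.2,0],"twist":0,"gripper":0},{"linear":[0.76,0.2,0],"twist":0,"gripper":0},{"linear":[0.76,0.2,0],"twist":0,"gripper":0}]'
```

```text
time: 12.3
tool_pos: [0.6104, 0.0978, 0.3405]
ee_rot: [-3.141, -0.004, -3.02]
wrist_force: [-0.7, 0.1, -0.9]
width: 0.0003
time: 12.8
tool_pos: [0.6851, 0.117, 0.3423]
ee_rot: [-3.142, -0.003, -3.021]
wrist_force: [-0.4, -0.4, -0.1]
width: 0.0001
```

```bash

python3 -m inch '[{"linear":[0,0,-0.2],"twist":0,"gripper":0},{"linear":[0,0,-0.4],"twist":0,"gripper":0},{"linear":[0,0,-0.59],"twist":0,"gripper":0},{"linear":[0,0,-0.59],"twist":0,"gripper":0},{"linear":[0,0,-0.59],"twist":0,"gripper":0}]'
python3 -m inch '[{"linear":[-0.1,-0.01,0],"twist":0,"gripper":0},{"linear":[-0.2,-0.02,0],"twist":0,"gripper":0},{"linear":[-0.3,-0.04,0],"twist":0,"gripper":0},{"linear":[-0.4,-0.05,0],"twist":0,"gripper":0},{"linear":[-0.5,-0.06,0],"twist":0,"gripper":0},{"linear":[-0.61,-0.07,0],"twist":0,"gripper":0},{"linear":[-0.61,-0.07,0],"twist":0,"gripper":0}]'
python3 - <<'E'
from h import *
for n in ('side','top'):
    s=snap(n); x,y=(265,150) if n=='side' else (235,190)
    a=cv2.resize(cv2.cvtColor(s['image'],cv2.COLOR_RGB2BGR)[y-75:y+75,x-75:x+75],(400,400),interpolation=cv2.INTER_CUBIC)
    b=a if n=='side' else np.hstack([b,a])
cv2.imwrite('pics/e1z.png',b); print(robot.get_obs()['tool_pos'],robot.get_obs()['ee_rot'])
E
```

```text
time: 13.22
tool_pos: [0.6838, 0.1176, 0.2843]
ee_rot: [3.141, -0.003, -3.02]
wrist_force: [-0.6, 0.3, 0.6]
width: 0.0
time: 13.8
tool_pos: [0.6235, 0.111, 0.2888]
ee_rot: [-3.141, 0.005, -3.02]
wrist_force: [-0.4, -0.3, 0.2]
width: 0.0006
[0.62483928 0.111114   0.28734711] [-3.14150374  0.0045612  -3.02007287]
```

View pics/e1z.png

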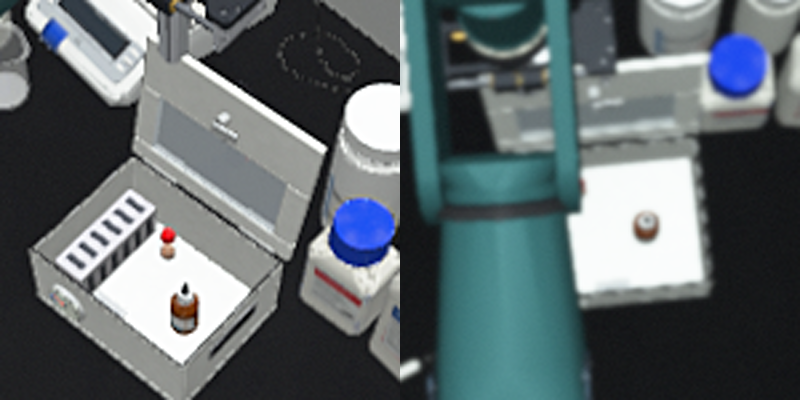

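```bash

python3 -m inch '[{"linear":[-0.1,-0.01,-0.02],"twist":0,"gripper":0},{"linear":[-0.2,-0.02,-0.03],"twist":0,"gripper":0},{"linear":[-0.3,-0.04,-0.05],"twist":0,"gripper":0},{"linear":[-0.39,-0.05,-0.06],"twist":0,"gripper":0},{"linear":[-0.48,-0.06,-0.09],"twist":0,"gripper":0},{"linear":[-0.57,-0.07,-0.12],"twist":0,"gripper":0},{"linear":[-0.67,-0.08,-0.16],"twist":0,"gripper":0},{"linear":[-0.76,-0.09,-0.19],"twist":0,"gripper":0},{"linear":[-0.76,-0.09,-0.19],"twist":0,"gripper":0}]'
python3 - <<'E'
from h import *
np.set_printoptions(precision=4,suppress=True)
for n in ('side','top'):
    s=snap(n); x,y=(255,150) if n=='side' else (235,190)
    a=cv2.resize(cv2.cvtColor(s['image'],cv2.COLOR_RGB2BGR)[y-75:y+75,x-75:x+75],(400,400),interpolation=cv2.INTER_CUBIC)
    b=a if n=='side' else np.hstack([b,a])
cv2.imwrite('pics/e2z.png',b); o=robot.get_obs();print(o['tool_pos'],o['ee_rot'],o['wrist_force'])
E
```

```text
time: 14.65
tool_pos: [0.5481, 0.1021, 0.2661]
ee_rot: [3.141, 0.0, -3.02]
wrist_force: [-0.7, -0.3, -0.5]
width: 0.0003
[0.5493 0.1022 0.2662] [ 3.1416  0.0016 -3.0201] [-0.2328 -0.6993  0.5017]
```

View pics/e2z.png

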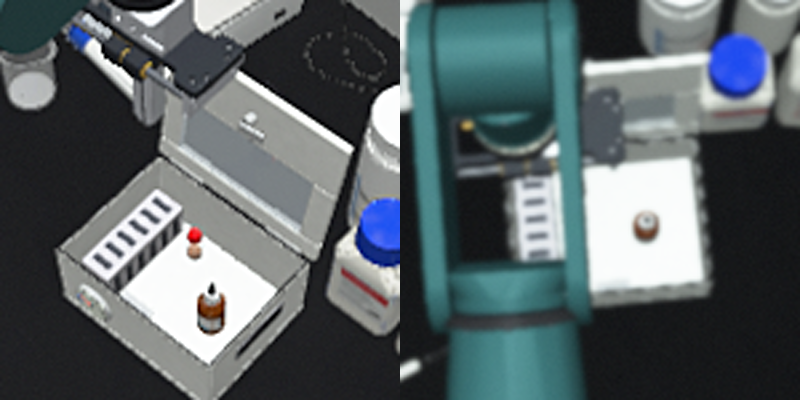

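The amber bottle stands at (212,310), but the lid looks unmoved in this view. I'll measure it again before moving.

```bash
python3 - <<'E'
from h import *
np.set_printoptions(precision=4,suppress=True)
a=.121;Rz=np.array([[np.cos(a),np.sin(a)],[-np.sin(a),np.cos(a)]])
for n in ('side','top'):
    s=snap(n,'f_'+n); o=robot.get_obs(); t=o['tool_pos']
    print(n,'tip px',proj(s,t-[0,0,.022]),'tcp+.05',proj(s,t+[0,0,.05]))
    P=pts(s).reshape(-1,3); Q=P.copy(); Q[:,:2]=(P[:,:2]-[.5292,.0331])@Rz.T
    for z in np.arange(.125,.30,.02):
        m=(abs(Q[:,2]-z)<.004)&(abs(Q[:,1]+.07)<.03)&(Q[:,0]>-.05)&(Q[:,0]<.2); print('lid z%.3f'%z,m.sum(),np.percentile(Q[m,0],[5,50,95]) if m.sum()>5 else None)
E
```

```text
side tip px [236.5223 124.7499] tcp+.05 [235.6373 107.6126]
lid z0.125 30 [0.0876 0.0907 0.0928]
lid z0.145 36 [0.0926 0.0949 0.0966]
lid z0.165 41 [0.0953 0.0976 0.1002]
lid z0.185 31 [0.0996 0.1014 0.103 ]
lid z0.205 37 [0.1021 0.1047 0.106 ]
lid z0.225 45 [0.1054 0.1074 0.1101]
lid z0.245 50 [0.1081 0.1108 0.1123]
lid z0.265 47 [0.1118 0.114  0.1157]
lid z0.285 45 [0.1173 0.1202 0.124 ]
top tip px [210.9258 179.3923] tcp+.05 [208.7459 173.305 ]
lid z0.125 21 [0.0867 0.0886 0.0902]
lid z0.145 21 [0.09   0.0922 0.0942]
lid z0.165 23 [0.0941 0.0961 0.0979]
lid z0.185 28 [0.0974 0.0995 0.1013]
lid z0.205 26 [0.1007 0.1034 0.1049]
lid z0.225 30 [0.1034 0.1056 0.1071]
lid z0.245 24 [0.1073 0.1091 0.1108]
lid z0.265 30 [0.1109 0.1126 0.1142]
lid z0.285 24 [0.1137 0.1176 0.1221]
```

View pics/f_side.png

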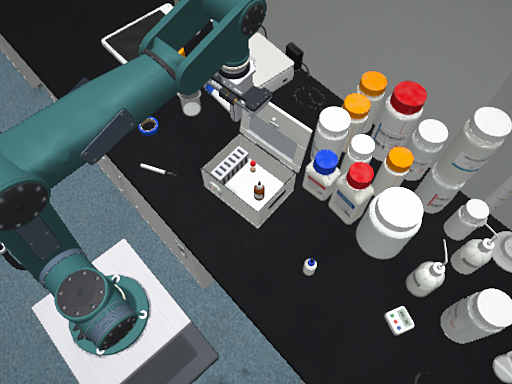

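```bash
python3 - <<'E'
from h import *
np.set_printoptions(precision=4,suppress=True)
a=.121;Rz=np.array([[np.cos(a),np.sin(a)],[-np.sin(a),np.cos(a)]])
s=snap('side'); o=robot.get_obs(); t=o['tool_pos']; c=cv2.cvtColor(s['image'],cv2.COLOR_RGB2BGR)
b=c[80:155,190:290]; b=cv2.resize(b,None,fx=8,fy=8,interpolation=cv2.INTER_CUBIC)
for p in [t-[0,0,.022],t]:
    u=(proj(s,p)-[190,80]+.5)*8; cv2.circle(b,(int(u[0]),int(u[1])),4,(0,0,255),-1)
cv2.imwrite('pics/g1.png',b)
P=pts(s)[80:155,190:290].reshape(-1,3); m=(np.hypot(P[:,0]-t[0],P[:,1]-t[1])<.03)&(P[:,2]>.2)
q=P[m]; print(m.sum(), t)
for z in np.arange(.22,.36,.01):
    k=abs(q[:,2]-z)<.005
    if k.any(): print('%.2f'%z,k.sum(),q[k].mean(0)-t,q[k].min(0)-t,q[k].max(0)-t)
E
```

```text
355 [0.5494 0.1022 0.2658]
0.27 1 [-0.0087  0.0026  0.0084] [-0.0087  0.0026  0.0084] [-0.0087  0.0026  0.0084]
0.28 18 [-0.0049 -0.0034  0.0152] [-0.0125 -0.0124  0.0101] [0.0117 0.0091 0.0189]
0.29 26 [-0.0038 -0.005   0.0243] [-0.0101 -0.0136  0.0208] [0.0089 0.0102 0.0288]
0.30 25 [-0.005  -0.006   0.0343] [-0.0095 -0.0135  0.0301] [0.0076 0.0087 0.0383]
0.31 30 [-0.0049 -0.0041  0.044 ] [-0.0111 -0.0136  0.0394] [0.0086 0.0117 0.0492]
0.32 32 [-0.0041 -0.0053  0.0544] [-0.01   -0.0136  0.0494] [0.0083 0.0116 0.059 ]
0.33 25 [-0.0057 -0.0057  0.0642] [-0.0101 -0.0131  0.0597] [0.0053 0.0115 0.0692]
0.34 9 [-0.0046 -0.01    0.0742] [-0.0078 -0.0147  0.0694] [ 0.0086 -0.0032  0.0781]
0.35 4 [-0.003  -0.0122  0.0817] [-0.0073 -0.0145  0.0795] [ 0.0086 -0.0107  0.0846]
```

View pics/g1.png

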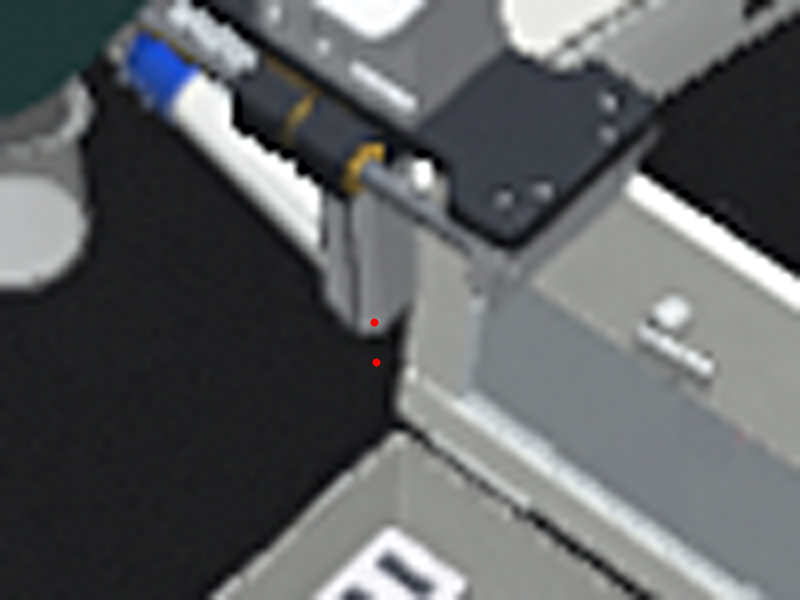

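The closed fingertips end at about the TCP, not 22 mm ahead of it, so the first pass went over the lid. I'll go back behind it and come in lower.

```bash

python3 -m inch '[{"linear":[0,0,0.2],"twist":0,"gripper":0},{"linear":[0,0,0.4],"twist":0,"gripper":0},{"linear":[0,0,0.6],"twist":0,"gripper":0},{"linear":[0,0,0.6],"twist":0,"gripper":0}]'
python3 -m inch '[{"linear":[0.3,0.03,0],"twist":0,"gripper":0},{"linear":[0.5,0.05,0],"twist":0,"gripper":0},{"linear":[0.7,0.08,0],"twist":0,"gripper":0},{"linear":[0.7,0.08,0],"twist":0,"gripper":0}]'
python3 -m inch '[{"linear":[0.3,0.03,0],"twist":0,"gripper":0},{"linear":[0.5,0.05,0],"twist":0,"gripper":0},{"linear":[0.68,0.07,0],"twist":0,"gripper":0},{"linear":[0.68,0.07,0],"twist":0,"gripper":0},{"linear":[0.68,0.07,0],"twist":0,"gripper":0}]'
python3 -m inch '[{"linear":[0,0,-0.2],"twist":0,"gripper":0},{"linear":[0,0,-0.4],"twist":0,"gripper":0},{"linear":[0,0,-0.6],"twist":0,"gripper":0},{"linear":[0,0,-0.74],"twist":0,"gripper":0},{"linear":[0,0,-0.74],"twist":0,"gripper":0}]'
python3 - <<'E'
from h import *
for n in ('side','top'):
    s=snap(n); x,y=(265,120) if n=='side' else (235,190)
    a=cv2.resize(cv2.cvtColor(s['image'],cv2.COLOR_RGB2BGR)[y-60:y+60,x-60:x+60],(400,400),interpolation=cv2.INTER_CUBIC)
    b=a if n=='side' else np.hstack([b,a])
cv2.imwrite('pics/h1z.png',b); print(robot.get_obs()['tool_pos'],robot.get_obs()['ee_rot'])
E
```

```text
time: 15.23
tool_pos: [0.5504, 0.1023, 0.3303]
ee_rot: [-3.141, 0.008, -3.02]
wrist_force: [0.1, -0.1, 1.2]
width: 0.001
time: 15.57
tool_pos: [0.6211, 0.1103, 0.3213]
ee_rot: [3.141, -0.004, -3.02]
wrist_force: [-0.8, -0.4, -0.9]
width: 0.0003
time: 15.98
tool_pos: [0.6864, 0.1171, 0.3234]
ee_rot: [3.141, -0.004, -3.02]
wrist_force: [0.1, -0.2, 0.7]
width: 0.0006
time: 16.4
tool_pos: [0.6838, 0.117, 0.2481]
ee_rot: [3.141, -0.007, -3.02]
wrist_force: [-0.6, 0.4, 0.1]
width: 0.0005
[0.68542265 0.11713391 0.25223397] [ 3.14151020e+00 -3.44157718e-04 -3.01989337e+00]
```

View pics/h1z.png

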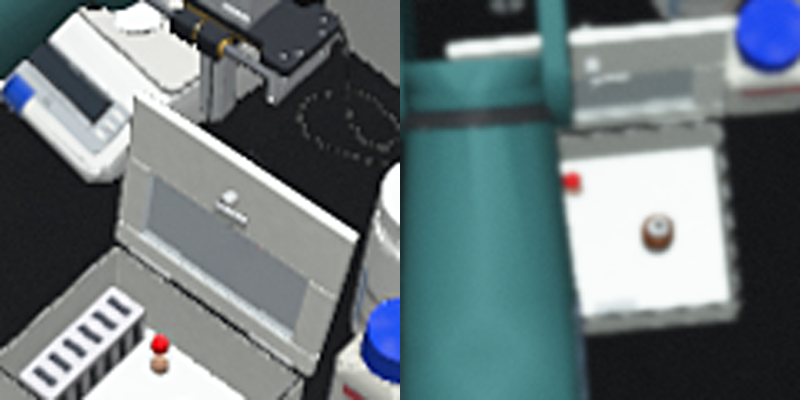

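The finger is behind the lid at (215,100) in the left crop, so now I'll pull the lid forward.

```bash

python3 -m inch '[{"linear":[-0.1,-0.01,0],"twist":0,"gripper":0},{"linear":[-0.2,-0.02,0],"twist":0,"gripper":0},{"linear":[-0.3,-0.04,0],"twist":0,"gripper":0},{"linear":[-0.4,-0.05,0],"twist":0,"gripper":0},{"linear":[-0.5,-0.06,0],"twist":0,"gripper":0},{"linear":[-0.61,-0.07,0],"twist":0,"gripper":0},{"linear":[-0.61,-0.07,0],"twist":0,"gripper":0}]'
python3 - <<'E'
from h import *
for n in ('side','top'):
    s=snap(n); x,y=(265,120) if n=='side' else (235,190)
    a=cv2.resize(cv2.cvtColor(s['image'],cv2.COLOR_RGB2BGR)[y-60:y+60,x-60:x+60],(400,400),interpolation=cv2.INTER_CUBIC)
    b=a if n=='side' else np.hstack([b,a])
cv2.imwrite('pics/h2z.png',b); o=robot.get_obs();print(o['tool_pos'],o['ee_rot'],o['wrist_force'])
E
```

```text
time: 17.08
tool_pos: [0.6254, 0.1101, 0.2565]
ee_rot: [-3.141, 0.007, -3.02]
wrist_force: [0.6, -0.1, 0.7]
width: 0.0004
[0.62569331 0.1102072  0.25396395] [ 3.14155252  0.00340402 -3.02002523] [-0.69814051  0.49572869  0.53998426]
```

View pics/h2z.png

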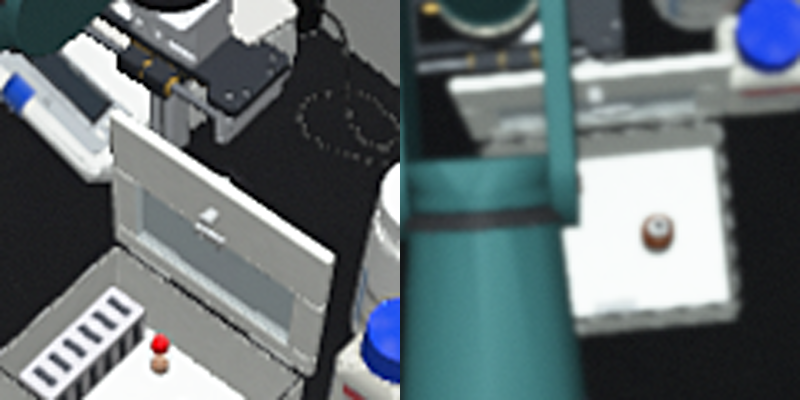

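The lid has come forward to about upright. Continuing along the arc.

```bash

python3 -m inch '[{"linear":[-0.1,-0.01,0],"twist":0,"gripper":0},{"linear":[-0.2,-0.02,0],"twist":0,"gripper":0},{"linear":[-0.3,-0.04,-0.01],"twist":0,"gripper":0},{"linear":[-0.39,-0.05,-0.01],"twist":0,"gripper":0},{"linear":[-0.48,-0.06,-0.04],"twist":0,"gripper":0},{"linear":[-0.57,-0.07,-0.07],"twist":0,"gripper":0},{"linear":[-0.66,-0.08,-0.1],"twist":0,"gripper":0},{"linear":[-0.75,-0.09,-0.13],"twist":0,"gripper":0},{"linear":[-0.75,-0.09,-0.13],"twist":0,"gripper":0}]'
python3 - <<'E'
from h import *
for n in ('side','top'):
    s=snap(n); x,y=(265,140) if n=='side' else (235,190)
    a=cv2.resize(cv2.cvtColor(s['image'],cv2.COLOR_RGB2BGR)[y-60:y+60,x-60:x+60],(400,400),interpolation=cv2.INTER_CUBIC)
    b=a if n=='side' else np.hstack([b,a])
cv2.imwrite('pics/h3z.png',b); o=robot.get_obs();print(o['tool_pos'],o['ee_rot'],o['wrist_force'])
E
```

```text
time: 17.93
tool_pos: [0.5493, 0.101, 0.2385]
ee_rot: [-3.142, -0.002, -3.02]
wrist_force: [0.3, 0.0, -0.3]
width: 0.0001
[0.55020694 0.10111822 0.23843148] [ 3.14148548e+00 -1.33910081e-03 -3.02008086e+00] [-0.24180933 -0.31376594  0.54863557]
```

View pics/h3z.png

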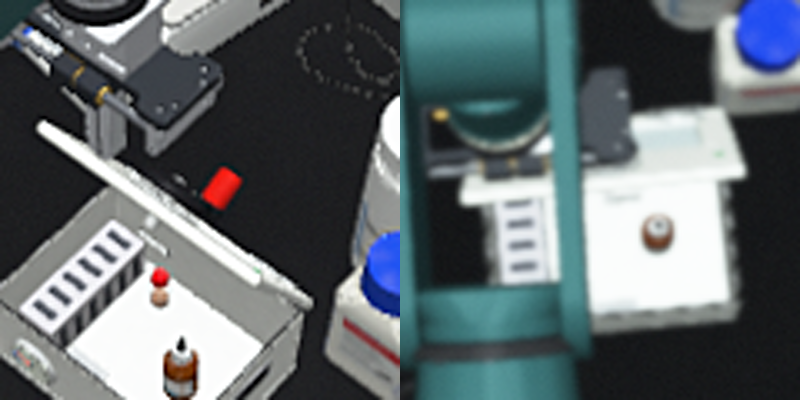

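```bash

python3 -m inch '[{"linear":[-0.1,-0.01,-0.05],"twist":0,"gripper":0},{"linear":[-0.2,-0.02,-0.1],"twist":0,"gripper":0},{"linear":[-0.31,-0.04,-0.17],"twist":0,"gripper":0},{"linear":[-0.4,-0.05,-0.26],"twist":0,"gripper":0},{"linear":[-0.48,-0.06,-0.35],"twist":0,"gripper":0},{"linear":[-0.55,-0.07,-0.45],"twist":0,"gripper":0},{"linear":[-0.61,-0.07,-0.55],"twist":0,"gripper":0},{"linear":[-0.68,-0.08,-0.67],"twist":0,"gripper":0},{"linear":[-0.68,-0.08,-0.67],"twist":0,"gripper":0}]'
python3 - <<'E'
from h import *
for n in ('side','top'):
    s=snap(n); x,y=(265,160) if n=='side' else (235,190)
    a=cv2.resize(cv2.cvtColor(s['image'],cv2.COLOR_RGB2BGR)[y-60:y+60,x-60:x+60],(400,400),interpolation=cv2.INTER_CUBIC)
    b=a if n=='side' else np.hstack([b,a])
cv2.imwrite('pics/h4z.png',b); o=robot.get_obs();print(o['tool_pos'],o['ee_rot'],o['wrist_force'])
E
```

```text
time: 18.78
tool_pos: [0.4808, 0.093, 0.1694]
ee_rot: [3.141, -0.005, -3.02]
wrist_force: [-0.3, 0.1, -0.8]
width: 0.0004
[0.48263118 0.09318173 0.1713046 ] [ 3.14141035e+00 -1.24346706e-03 -3.02006567e+00] [ 0.90221878 -0.26270589  0.3913934 ]
```

View pics/h4z.png

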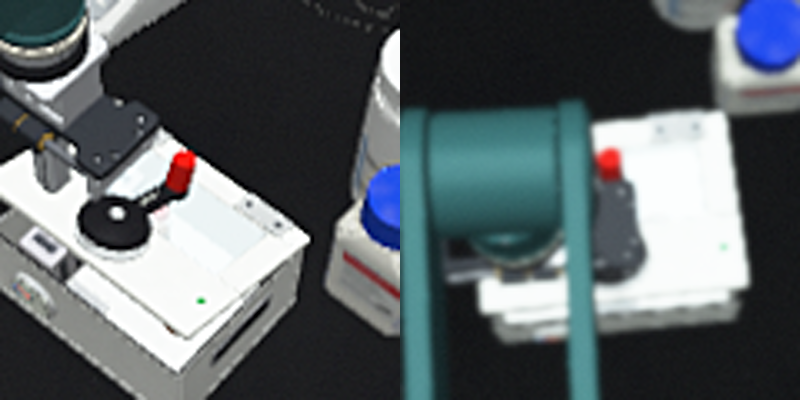

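```bash

python3 -m inch '[{"linear":[-0.04,0,-0.08],"twist":0,"gripper":0},{"linear":[-0.07,-0.01,-0.16],"twist":0,"gripper":0},{"linear":[-0.09,-0.01,-0.24],"twist":0,"gripper":0},{"linear":[-0.1,-0.01,-0.31],"twist":0,"gripper":0},{"linear":[-0.11,-0.01,-0.38],"twist":0,"gripper":0},{"linear":[-0.12,-0.01,-0.43],"twist":0,"gripper":0},{"linear":[-0.12,-0.01,-0.45],"twist":0,"gripper":0},{"linear":[-0.12,-0.01,-0.45],"twist":0,"gripper":0},{"linear":[-0.12,-0.01,-0.45],"twist":0,"gripper":0}]'
```

```text
time: 19.63
tool_pos: [0.4708, 0.0922, 0.1265]
ee_rot: [3.141, 0.0, -3.02]
wrist_force: [-0.3, 0.5, 0.3]
width: 0.0003
```

```bash

python3 -m inch '[{"linear":[0,0,-0.01],"twist":0,"gripper":0},{"linear":[0,0,-0.02],"twist":0,"gripper":0},{"linear":[0,0,-0.02],"twist":0,"gripper":0},{"linear":[0,0,-0.02],"twist":0,"gripper":0}]'
python3 -m inch '[{"linear":[0,0,-0.01],"twist":0,"gripper":0},{"linear":[0,0,-0.02],"twist":0,"gripper":0},{"linear":[0,0,-0.02],"twist":0,"gripper":0},{"linear":[0,0,-0.02],"twist":0,"gripper":0}]'
python3 - <<'E'
from h import *
np.set_printoptions(precision=4,suppress=True)
a=.121;Rz=np.array([[np.cos(a),np.sin(a)],[-np.sin(a),np.cos(a)]])
for n in ('side','top'):
    s=snap(n,'i_'+n); x,y=(255,170) if n=='side' else (235,190)
    P=pts(s).reshape(-1,3); Q=P.copy(); Q[:,:2]=(P[:,:2]-[.5292,.0331])@Rz.T
    m=(Q[:,2]>.1)&(Q[:,2]<.145)&(Q[:,1]<-.045)&(Q[:,1]>-.105)&(abs(Q[:,0])<.08); q=Q[m]; A=np.c_[q[:,0],q[:,1],np.ones(len(q))]; c=np.linalg.lstsq(A,q[:,2],rcond=None)[0]; print(n,m.sum(),c)
    a_=cv2.resize(cv2.cvtColor(s['image'],cv2.COLOR_RGB2BGR)[y-60:y+60,x-60:x+60],(400,400),interpolation=cv2.INTER_CUBIC)
    b=a_ if n=='side' else np.hstack([b,a_])
cv2.imwrite('pics/i1z.png',b); o=robot.get_obs();print(o['tool_pos'],o['wrist_force'])
E
```

```text
time: 19.97
tool_pos: [0.4707, 0.0922, 0.1246]
ee_rot: [3.142, 0.0, -3.02]
wrist_force: [0.4, 0.2, 0.8]
width: 0.0002
time: 20.3
tool_pos: [0.4706, 0.0922, 0.1224]
ee_rot: [3.141, -0.0, -3.02]
wrist_force: [0.3, 0.2, 0.3]
width: 0.0007
side 1058 [-0.0052 -0.0243  0.1195]
top 1080 [-0.0047 -0.0267  0.1184]
[0.4706 0.0922 0.1225] [-0.3575 -0.7604  0.4789]
```

View pics/i1z.png

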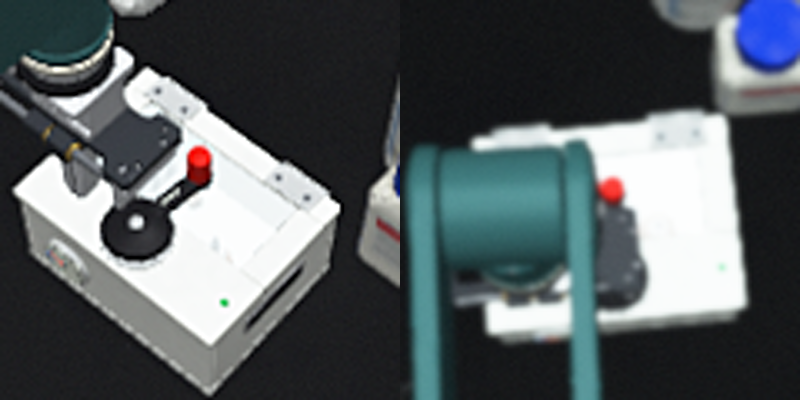

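The lid looks shut, with a fitted slope of about 0.005. I'll press down a little to confirm it.

```bash

python3 -m inch '[{"linear":[0,0,-0.01],"twist":0,"gripper":0},{"linear":[0,0,-0.02],"twist":0,"gripper":0},{"linear":[0,0,-0.02],"twist":0,"gripper":0},{"linear":[0,0,-0.02],"twist":0,"gripper":0}]'
python3 -m inch '[{"linear":[0,0,-0.01],"twist":0,"gripper":0},{"linear":[0,0,-0.02],"twist":0,"gripper":0},{"linear":[0,0,-0.02],"twist":0,"gripper":0},{"linear":[0,0,-0.02],"twist":0,"gripper":0}]'
python3 -m inch '[{"linear":[0,0,-0.01],"twist":0,"gripper":0},{"linear":[0,0,-0.02],"twist":0,"gripper":0},{"linear":[0,0,-0.02],"twist":0,"gripper":0},{"linear":[0,0,-0.02],"twist":0,"gripper":0}]'
```

```text
time: 20.73
tool_pos: [0.4705, 0.0922, 0.1203]
ee_rot: [3.141, -0.0, -3.02]
wrist_force: [-0.8, 0.2, 0.0]
width: 0.0004
time: 21.07
tool_pos: [0.4705, 0.0921, 0.1184]
ee_rot: [3.142, -0.0, -3.02]
wrist_force: [0.3, -0.1, 0.4]
width: 0.0002
time: 21.4
tool_pos: [0.4706, 0.0922, 0.1164]
ee_rot: [3.142, -0.0, -3.02]
wrist_force: [0.8, 0.0, 0.1]
width: 0.0002
```

```bash

python3 -m inch '[{"linear":[0,0,-0.01],"twist":0,"gripper":0},{"linear":[0,0,-0.02],"twist":0,"gripper":0},{"linear":[0,0,-0.02],"twist":0,"gripper":0},{"linear":[0,0,-0.02],"twist":0,"gripper":0}]'
python3 -m inch '[{"linear":[0,0,-0.01],"twist":0,"gripper":0},{"linear":[0,0,-0.02],"twist":0,"gripper":0},{"linear":[0,0,-0.02],"twist":0,"gripper":0},{"linear":[0,0,-0.02],"twist":0,"gripper":0}]'
python3 - <<'E'
from h import *
np.set_printoptions(precision=4,suppress=True)
a=.121;Rz=np.array([[np.cos(a),np.sin(a)],[-np.sin(a),np.cos(a)]])
s=snap('side');P=pts(s); Q=P.reshape(-1,3).copy(); Q[:,:2]=(Q[:,:2]-[.5292,.0331])@Rz.T
for x in np.arange(-.09,.1,.01):
    m=(abs(Q[:,0]-x)<.004)&(Q[:,2]>.09)&(Q[:,2]<.14)&(Q[:,1]<-.085)&(Q[:,1]>-.108); print('%.2f'%x,m.sum(),np.median(Q[m,2]))
c=cv2.cvtColor(s['image'],cv2.COLOR_RGB2BGR)[120:195,180:280]; cv2.imwrite('pics/j1.png',cv2.resize(c,None,fx=8,fy=8,interpolation=cv2.INTER_CUBIC))
E
```

```text
time: 21.73
tool_pos: [0.4708, 0.0922, 0.1162]
ee_rot: [-3.142, 0.001, -3.02]
wrist_force: [-2.9, 0.1, 6.8]
width: 0.0008
time: 22.07
tool_pos: [0.4708, 0.0922, 0.1161]
ee_rot: [-3.141, 0.002, -3.02]
wrist_force: [-5.8, -0.4, 13.1]
width: 0.0004
-0.09 9 0.1198795559356939
-0.08 33 0.12025110480924375
-0.07 24 0.12204840951677878
-0.06 23 0.12202824188452367
-0.05 21 0.12293607550443611
-0.04 21 0.1229811957323447
-0.03 23 0.12235683217986536
-0.02 20 0.12180341608628159
-0.01 24 0.12178845234951713
-0.00 24 0.12168269142955604
0.01 21 0.12156139658949446
0.02 24 0.12140958792298676
0.03 22 0.12200357968742456
0.04 24 0.1231135835422689
0.05 22 0.1216261857657562
0.06 21 0.12206917933558326
0.07 21 0.12291137030716907
0.08 22 0.12176929196823605
0.09 3 0.11824057114434626
```

View pics/j1.png

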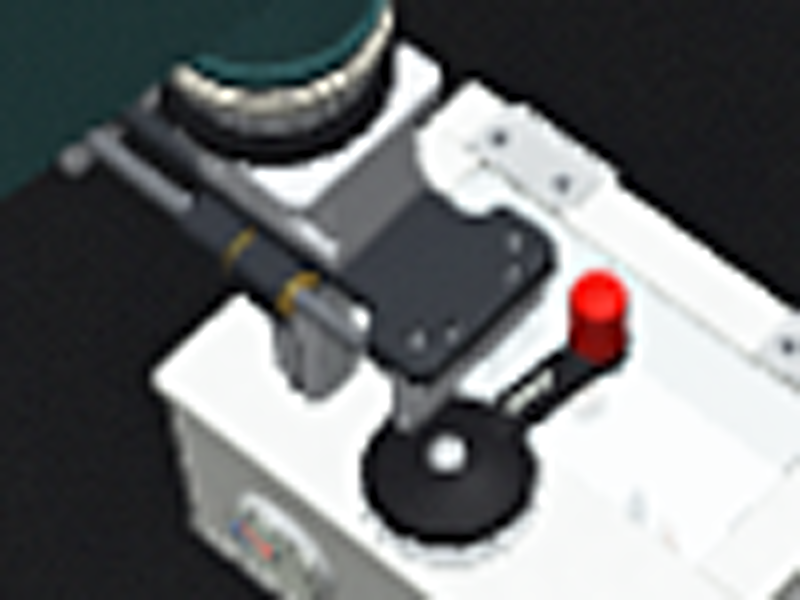

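```bash
python3 - <<'E'
from h import *
np.set_printoptions(precision=4,suppress=True)
a=.121;Rz=np.array([[np.cos(a),np.sin(a)],[-np.sin(a),np.cos(a)]])
s=snap('side');P=pts(s); t=robot.get_obs()['tool_pos']; print(t)
for u,v in[(230,168),(231,170),(231,172),(230,173),(236,156),(230,164),(219,168),(219,164),(226,158)]:
    p=P[v,u]; print((u,v),p,'rel',np.r_[Rz@(p[:2]-t[:2]),p[2]-t[2]],s['image'][v,u])
for n in('side',):
    hsv=cv2.cvtColor(s['image'],cv2.COLOR_RGB2HSV); m=((hsv[...,0]<6)|(hsv[...,0]>174))&(hsv[...,1]>180)&(hsv[...,2]>100); m[:140]=0;m[175:]=0;m[:,:235]=0;m[:,270:]=0
    q=P[m]; print(m.sum(),np.nanmean(q,0),np.nanmax(q,0),np.nanmin(q,0)); tt=q[q[:,2]>.168]; c=tt.mean(0); print('top',c,len(tt),'box',Rz@(c[:2]-[.5292,.0331]))
E
```

```text
[0.4708 0.0922 0.1161]
(230, 168) [0.447  0.0094 0.2469] rel [-0.0336 -0.0793  0.1309] [115 117 121]
(231, 170) [0.4486 0.0081 0.237 ] rel [-0.0322 -0.0808  0.1209] [111 113 116]
(231, 172) [0.4474 0.0071 0.2296] rel [-0.0335 -0.0816  0.1135] [108 109 111]
(230, 173) [0.4743 0.0484 0.1413] rel [-0.0019 -0.0438  0.0252] [106 107 111]
(236, 156) [0.4757 0.0185 0.2625] rel [-0.004  -0.0737  0.1464] [61 66 72]
(230, 164) [0.4486 0.0102 0.2636] rel [-0.0319 -0.0788  0.1475] [59 63 69]
(219, 168) [0.4642 0.085  0.1345] rel [-0.0075 -0.0063  0.0184] [111 112 115]
(219, 164) [0.4627 0.0802 0.1637] rel [-0.0096 -0.0109  0.0476] [114 116 119]
(226, 158) [0.4544 0.0328 0.2589] rel [-0.0234 -0.057   0.1428] [23 26 32]
58 [0.5457 0.0264 0.1646] [0.555  0.0371 0.175 ] [0.5387 0.0182 0.1432]
top [0.5474 0.0283 0.1723] 29 box [ 0.0174 -0.007 ]
```

The lid is shut flat at z 0.122 across its length. The red knob stands at about box (0.018, -0.005), so I'm moving the closed fingers to its left side.

```bash

python3 -m inch '[{"linear":[0,0,0.1],"twist":0,"gripper":0},{"linear":[0,0,0.4],"twist":0,"gripper":0},{"linear":[0,0,0.76],"twist":0,"gripper":0},{"linear":[0,0,0.76],"twist":0,"gripper":0}]'
python3 -m inch '[{"linear":[0.2,-0.03,0],"twist":0,"gripper":0},{"linear":[0.4,-0.06,0],"twist":0,"gripper":0},{"linear":[0.6,-0.1,0],"twist":0,"gripper":0},{"linear":[0.73,-0.12,0],"twist":0,"gripper":0},{"linear":[0.73,-0.12,0],"twist":0,"gripper":0},{"linear":[0.73,-0.12,0],"twist":0,"gripper":0}]'
```

```text
time: 22.5
tool_pos: [0.4743, 0.0925, 0.1962]
ee_rot: [-3.141, 0.013, -3.02]
wrist_force: [0.7, -0.0, 0.3]
width: 0.0005
time: 23.0
tool_pos: [0.5436, 0.0801, 0.1877]
ee_rot: [3.141, -0.002, -3.02]
wrist_force: [1.0, 0.9, -0.0]
width: 0.0007
```

```bash

python3 -m inch '[{"linear":[0,0,-0.2],"twist":0,"gripper":0},{"linear":[0,0,-0.3],"twist":0,"gripper":0},{"linear":[0,0,-0.4],"twist":0,"gripper":0},{"linear":[0,0,-0.4],"twist":0,"gripper":0},{"linear":[0,0,-0.4],"twist":0,"gripper":0}]'
python3 - <<'E'
from h import *
for n in ('side','top'):
    s=snap(n); x,y=(250,165) if n=='side' else (235,190)
    a=cv2.resize(cv2.cvtColor(s['image'],cv2.COLOR_RGB2BGR)[y-50:y+50,x-50:x+50],(400,400),interpolation=cv2.INTER_CUBIC)
    b=a if n=='side' else np.hstack([b,a])
cv2.imwrite('pics/k1z.png',b); o=robot.get_obs();print(o['tool_pos'],o['ee_rot'],o['wrist_force'])
E
```

```text
time: 23.42
tool_pos: [0.5427, 0.0803, 0.1478]
ee_rot: [3.141, -0.002, -3.02]
wrist_force: [-0.2, 0.6, -0.3]
width: 0.0002
[0.54380371 0.08029531 0.14928981] [ 3.14156833e+00  1.15727274e-03 -3.01982283e+00] [0.06268546 0.7622335  0.30925279]
```

View pics/k1z.png

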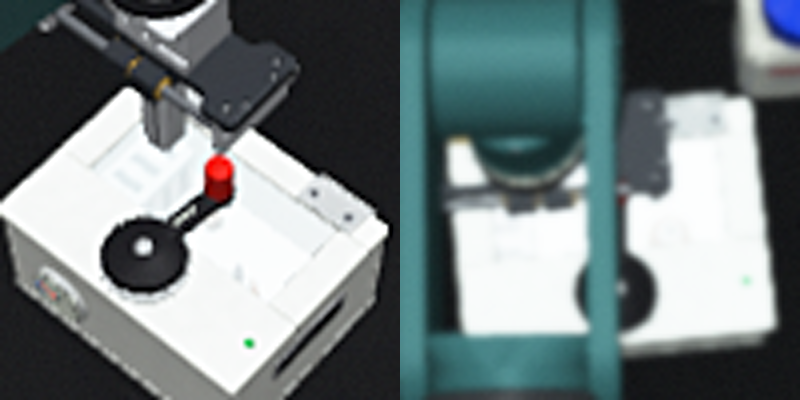

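```bash

python3 -m inch '[{"linear":[0.02,-0.11,-0.02],"twist":0,"gripper":0},{"linear":[0.03,-0.21,-0.02],"twist":0,"gripper":0},{"linear":[0.06,-0.3,-0.02],"twist":0,"gripper":0},{"linear":[0.09,-0.39,-0.02],"twist":0,"gripper":0},{"linear":[0.1,-0.48,-0.02],"twist":0,"gripper":0},{"linear":[0.1,-0.58,-0.02],"twist":0,"gripper":0},{"linear":[0.1,-0.58,-0.02],"twist":0,"gripper":0}]'
python3 - <<'E'
from h import *
for n in ('side','top'):
    s=snap(n); x,y=(250,165) if n=='side' else (235,190)
    a=cv2.resize(cv2.cvtColor(s['image'],cv2.COLOR_RGB2BGR)[y-50:y+50,x-50:x+50],(400,400),interpolation=cv2.INTER_CUBIC)
    b=a if n=='side' else np.hstack([b,a])
cv2.imwrite('pics/k2z.png',b); o=robot.get_obs();print(o['tool_pos'],o['ee_rot'],o['wrist_force'])
E
```

```text
time: 24.1
tool_pos: [0.5534, 0.0209, 0.1459]
ee_rot: [3.141, -0.001, -3.022]
wrist_force: [-0.7, 0.9, -0.8]
width: 0.0003
[0.55425322 0.0209679  0.14665456] [-3.14042135e+00  1.09108026e-03 -3.02130396e+00] [0.40594258 1.57921029 0.32537603]
```

View pics/k2z.png

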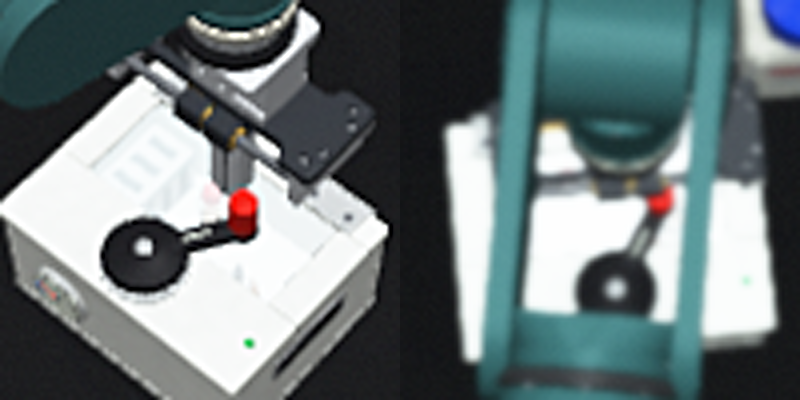

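The knob has swung about 30° and the finger is right behind it. Continuing along the arc.

```bash

python3 -m inch '[{"linear":[-0.01,-0.07,0],"twist":0,"gripper":0},{"linear":[-0.02,-0.14,0],"twist":0,"gripper":0},{"linear":[-0.04,-0.2,0],"twist":0,"gripper":0},{"linear":[-0.07,-0.26,0],"twist":0,"gripper":0},{"linear":[-0.1,-0.32,0],"twist":0,"gripper":0},{"linear":[-0.14,-0.385,0],"twist":0,"gripper":0},{"linear":[-0.14,-0.385,0],"twist":0,"gripper":0}]'
python3 - <<'E'
from h import *
for n in ('side','top'):
    s=snap(n); x,y=(250,165) if n=='side' else (235,190)
    a=cv2.resize(cv2.cvtColor(s['image'],cv2.COLOR_RGB2BGR)[y-50:y+50,x-50:x+50],(400,400),interpolation=cv2.INTER_CUBIC)
    b=a if n=='side' else np.hstack([b,a])
cv2.imwrite('pics/k3z.png',b); o=robot.get_obs();print(o['tool_pos'],o['ee_rot'],o['wrist_force'])
E
```

```text
time: 24.78
tool_pos: [0.5405, -0.0181, 0.1474]
ee_rot: [-3.139, 0.003, -3.021]
wrist_force: [2.3, 0.4, 0.6]
width: 0.0002
[ 0.54036759 -0.0179842   0.14746173] [-3.13861736e+00  2.18218356e-03 -3.02127020e+00] [ 3.50847996 -1.07902219  2.16247128]
```

View pics/k3z.png

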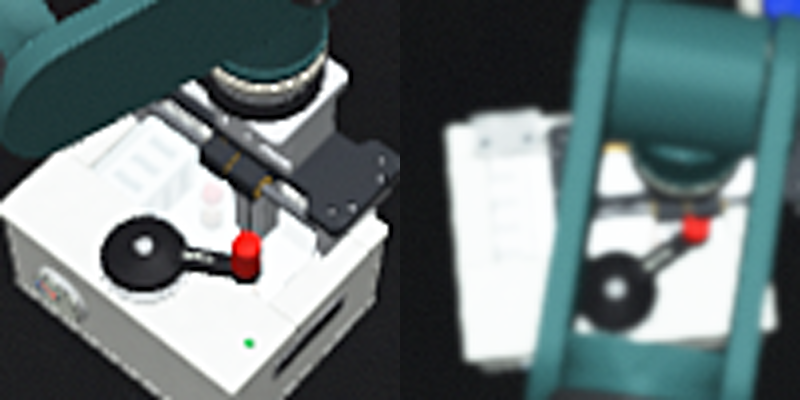

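```bash

python3 -m inch '[{"linear":[-0.05,-0.05,0],"twist":0,"gripper":0},{"linear":[-0.1,-0.1,0],"twist":0,"gripper":0},{"linear":[-0.155,-0.155,0],"twist":0,"gripper":0},{"linear":[-0.2,-0.18,0],"twist":0,"gripper":0},{"linear":[-0.24,-0.21,0],"twist":0,"gripper":0},{"linear":[-0.28,-0.23,0],"twist":0,"gripper":0},{"linear":[-0.28,-0.23,0],"twist":0,"gripper":0}]'
python3 - <<'E'
from h import *
for n in ('side','top'):
    s=snap(n); x,y=(250,165) if n=='side' else (235,190)
    a=cv2.resize(cv2.cvtColor(s['image'],cv2.COLOR_RGB2BGR)[y-50:y+50,x-50:x+50],(400,400),interpolation=cv2.INTER_CUBIC)
    b=a if n=='side' else np.hstack([b,a])
cv2.imwrite('pics/k4z.png',b); o=robot.get_obs();print(o['tool_pos'],o['ee_rot'],o['wrist_force'])
E
```

```text
time: 25.47
tool_pos: [0.5104, -0.0399, 0.1461]
ee_rot: [-3.141, -0.002, -3.021]
wrist_force: [-1.0, -0.5, 0.3]
width: 0.0004
[ 0.51122647 -0.03944478  0.14625272] [ 3.14143514e+00 -7.30389561e-04 -3.02034448e+00] [-0.02521502 -0.65375261 -0.53687504]
```

View pics/k4z.png

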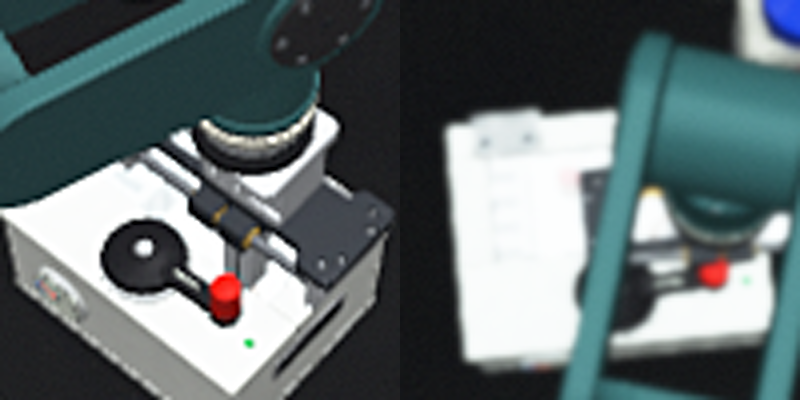

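```bash
cat > knob.py <<'E'
from h import *
np.set_printoptions(precision=4,suppress=True)
a=.121;Rz=np.array([[np.cos(a),np.sin(a)],[-np.sin(a),np.cos(a)]])
for n in('side','top'):
    s=snap(n);P=pts(s); v,u=np.indices(P.shape[:2])
    hsv=cv2.cvtColor(s['image'],cv2.COLOR_RGB2HSV); m=((hsv[...,0]<6)|(hsv[...,0]>174))&(hsv[...,1]>170)&(hsv[...,2]>90)&(P[...,2]>.13)&(P[...,2]<.19)&(P[...,0]>.4)&(P[...,0]<.62)&(abs(P[...,1])<.12)
    q=P[m]; 
    if len(q)<5: print(n,'no'); continue
    zt=np.percentile(q[:,2],97); tt=q[q[:,2]>zt-.005]; c=tt.mean(0); b=Rz@(c[:2]-[.5292,.0331]); al=q.mean(0); ba=Rz@(al[:2]-[.5292,.0331])
    print(n,len(q),'zmax',zt,'top box',b,'ang',np.arctan2(-b[1],b[0]+.052),'r',np.hypot(b[1],b[0]+.052),'all',ba,np.arctan2(-ba[1],ba[0]+.052))
    m2=(hsv[...,2]<70)&(P[...,2]>.13)&(P[...,2]<.165); Q=P[m2]; d=np.c_[(Q[:,:2]-[.5292,.0331])@Rz.T,Q[:,2]]; h=d[np.hypot(d[:,0]+.052,d[:,1])<.03]; print('  hub top z',np.median(h[:,2]),len(h), h[:,:2].mean(0))
E
python3 knob.py
```

```text
side 70 zmax 0.17540291044904152 top box [-0.0492 -0.0724] ang 1.5321063709151967 r 0.07241446740476846 all [-0.0523 -0.0734] 1.5754323151444811
  hub top z 0.14093965169880562 273 [-0.056  -0.0015]
top 24 zmax 0.17468725228598087 top box [-0.0513 -0.0693] ang 1.5599958020609117 r 0.0693247090863055 all [-0.0522 -0.068 ] 1.5737378159233368
  hub top z 0.14070152812686926 105 [-0.0582 -0.0116]
```

The handle is at about 1.53 rad with no contact force, so it seems to have snapped in. I'll back the fingers away, lift and verify.

```bash

python3 -m inch '[{"linear":[0.1,0.01,0],"twist":0,"gripper":0},{"linear":[0.15,0.02,0.1],"twist":0,"gripper":0},{"linear":[0.15,0.02,0.4],"twist":0,"gripper":0},{"linear":[0.15,0.02,0.7],"twist":0,"gripper":0},{"linear":[0.15,0.02,1],"twist":0,"gripper":0},{"linear":[0.15,0.02,1],"twist":0,"gripper":0}]'
python3 -m inch '[{"linear":[-0.3,-0.3,0.1],"twist":0,"gripper":0},{"linear":[-0.6,-0.6,0.2],"twist":0,"gripper":0},{"linear":[-0.8,-0.9,0.2],"twist":0,"gripper":0},{"linear":[-0.8,-1,0.2],"twist":0,"gripper":0}]'
python3 -m inch '[{"linear":[-0.3,-0.3,0],"twist":0,"gripper":0},{"linear":[-0.6,-0.6,0],"twist":0,"gripper":0},{"linear":[-0.6,-0.9,0],"twist":0,"gripper":0},{"linear":[-0.6,-1,0],"twist":0,"gripper":0}]'
python3 -m inch '[{"linear":[0,-0.3,0],"twist":0,"gripper":0},{"linear":[0,-0.6,0],"twist":0,"gripper":0},{"linear":[0,-0.9,0],"twist":0,"gripper":0},{"linear":[0,-1,0],"twist":0,"gripper":0},{"linear":[0,-1,0],"twist":0,"gripper":0}]'
python3 knob.py
python3 - <<'E'
from h import *
np.set_printoptions(precision=4,suppress=True)
a=.121;Rz=np.array([[np.cos(a),np.sin(a)],[-np.sin(a),np.cos(a)]])
for n in ('side','top'):
    s=snap(n,'end_'+n); x,y=(250,165) if n=='side' else (235,190)
    a_=cv2.resize(cv2.cvtColor(s['image'],cv2.COLOR_RGB2BGR)[y-50:y+50,x-50:x+50],(400,400),interpolation=cv2.INTER_CUBIC)
    b=a_ if n=='side' else np.hstack([b,a_])
    P=pts(s); Q=P.reshape(-1,3).copy(); Q[:,:2]=(Q[:,:2]-[.5292,.0331])@Rz.T
    for y0 in(-.1,.1): print(n,y0,[round(float(np.nanmedian(Q[(abs(Q[:,0]-x)<.01)&(abs(Q[:,1]-y0)<.008)&(Q[:,2]>.09)&(Q[:,2]<.14),2])),4) for x in(-.07,-.03,.01,.05,.07)])
cv2.imwrite('pics/l1z.png',b); o=robot.get_obs();print(o['tool_pos'],o['wrist_force'],o['time'])
E
```

```text
time: 26.17
tool_pos: [0.5302, -0.0376, 0.2539]
ee_rot: [-3.138, 0.012, -3.02]
wrist_force: [0.1, -0.3, 0.6]
width: 0.0001
time: 26.5
tool_pos: [0.4448, -0.1404, 0.2678]
ee_rot: [-3.138, 0.001, -3.024]
wrist_force: [-0.3, 0.2, 0.2]
width: 0.0001
time: 26.83
tool_pos: [0.3861, -0.2404, 0.2657]
ee_rot: [-3.141, -0.0, -3.024]
wrist_force: [0.1, -0.7, -0.0]
width: 0.0002
time: 27.25
tool_pos: [0.3872, -0.3387, 0.2647]
ee_rot: [3.139, -0.001, -3.022]
wrist_force: [-0.4, 0.5, 0.4]
width: 0.0003
side no
top 28 zmax 0.1754568528732283 top box [-0.0529 -0.0685] ang 1.5839967555939172 r 0.06846018660266967 all [-0.0516 -0.0686] 1.5656284067342612
  hub top z 0.14035386289144447 244 [-0.0541  0.0011]
side -0.1 [0.121, 0.0939, nan, nan, nan]
side 0.1 [0.1229, 0.1216, 0.1221, 0.1215, 0.1231]
top -0.1 [0.1207, 0.1207, 0.1217, 0.1211, 0.1217]
top 0.1 [0.1211, 0.1215, 0.1212, 0.122, 0.1222]
[ 0.3873 -0.3359  0.2666] [ 0.3129 -0.09   -0.4117] 27.45
  return np.nanmean(a, axis, out=out, keepdims=keepdims)
```

View pics/l1z.png

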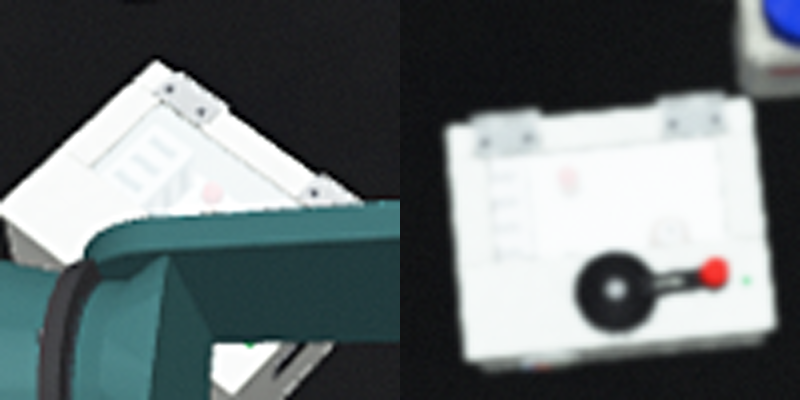

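View pics/end_side.png

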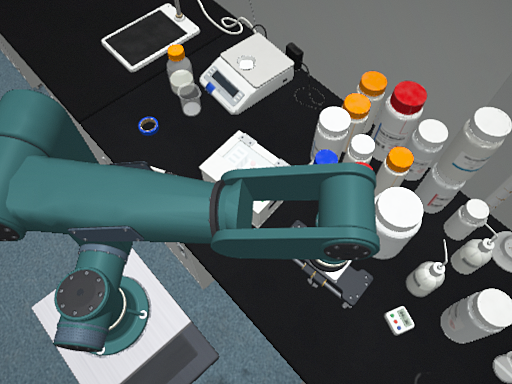

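The top view shows the handle pointing at the green dot (715,272 → 747,280), with the lid shut and both the vial and the bottle visible through the pane. One last check on the white bottle, the beaker and the handle, then I'll hand in.

```bash

python3 -m inch '[{"linear":[-0.3,-0.3,0],"twist":0,"gripper":0},{"linear":[-0.6,-0.6,0],"twist":0,"gripper":0},{"linear":[-0.6,-0.9,0],"twist":0,"gripper":0},{"linear":[-0.6,-0.9,0],"twist":0,"gripper":0},{"linear":[-0.6,-0.9,0],"twist":0,"gripper":0}]'
python3 knob.py; python3 - <<'E'
from h import *
np.set_printoptions(precision=4,suppress=True)
z0=dict(np.load('top0.npz')); s=snap('top','end2_top')
for nm,im in(('start',z0['image']),('end',s['image'])):
    hsv=cv2.cvtColor(im,cv2.COLOR_RGB2HSV); m=(hsv[...,0]>105)&(hsv[...,0]<130)&(hsv[...,1]>120); m[:205]=0;m[232:]=0;m[:,:322]=0;m[:,350:]=0
    v,u=np.where(m); print(nm,'blue collar px',len(u),u.mean() if len(u) else None,v.mean() if len(v) else None)
d=cv2.absdiff(z0['image'][160:195,104:138],s['image'][160:195,104:138]); print('beaker diff mean',d.mean())
b=cv2.resize(cv2.cvtColor(s['image'],cv2.COLOR_RGB2BGR)[130:250,80:360],None,fx=2.8,fy=2.8,interpolation=cv2.INTER_CUBIC); cv2.imwrite('pics/m1.png',b); print(robot.get_obs()['time'])
E
```

```text
time: 27.87
tool_pos: [0.3618, -0.4012, 0.2651]
ee_rot: [-3.129, -0.018, -3.08]
wrist_force: [-0.4, 0.6, -0.5]
width: 0.0005
side 66 zmax 0.17428870014656647 top box [-0.0502 -0.072 ] ang 1.5459747155283776 r 0.07205358600227381 all [-0.0523 -0.0729] 1.5754003860181267
  hub top z 0.14090202345546884 275 [-0.056  -0.0018]
top 26 zmax 0.1742635757311421 top box [-0.0517 -0.0685] ang 1.5671435869177162 r 0.06852080956000081 all [-0.0517 -0.0683] 1.5657623279420887
  hub top z 0.14067401094254867 243 [-0.0541  0.0012]
start blue collar px 18 337.5 216.22222222222223
end blue collar px 18 337.5 216.22222222222223
beaker diff mean 3.5585434173669466
28.0167
```

View pics/m1.png

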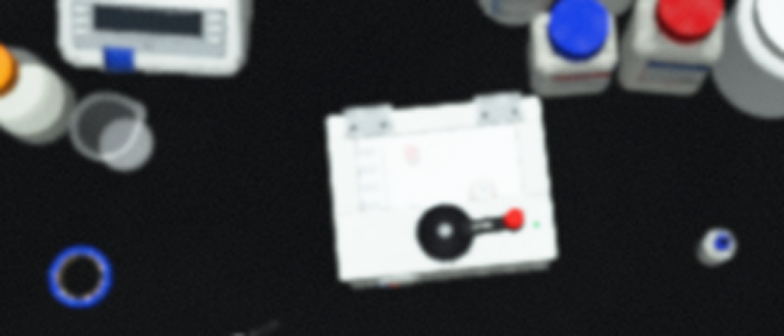

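```bash
python3 -m inch '[{"linear":[0,0.1,0],"twist":-0.1,"gripper":0},{"linear":[0.1,0.3,0],"twist":-0.1,"gripper":0},{"linear":[0.1,0.3,0],"twist":-0.1,"gripper":0},{"linear":[0.1,0.3,0],"twist":-0.1,"gripper":0}]'; python3 - <<'E'
from h import *
o=robot.get_obs(); print(o['joint_positions'],o['qvel'],o['tool_pos'],o['wrist_force'])
print(robot.close_job())
E
```

```text
time: 28.35
tool_pos: [0.3719, -0.3699, 0.266]
ee_rot: [-3.128, -0.018, 3.101]
wrist_force: [0.1, -0.6, -0.6]
width: 0.0008
[-0.87570245  0.02997977  1.30048696 -0.02272372  1.81277313 -2.41190509] [-0.01900091  0.01445452 -0.00716974 -0.01005409 -0.00656879 -0.001424  ] [ 0.3719083  -0.36987695  0.26600848] [ 0.14485274 -0.56125875 -0.57878747]
the job is handed in; nothing more can be done
None
```

The amber bottle is standing in the dry box, the lid is shut and the latch handle is locked. I handed the job in at about 28 s of robot time, well under the 67 s limit.

**What I did:** I set the bottle on the box's free floor (about 4.6 N at touch-down), let go and backed out. I then pulled the lid forward from behind and shut it. Finally I pushed the red knob clockwise from its left side until the handle jumped ahead of the fingers.

**Last checks:**
- **Lid:** its face is flat at z ≈ 0.121–0.123 m over its depth, so it reads as shut.
- **Latch:** the handle points at the green dot at about 1.53–1.58 rad. It stayed there after the fingers left.
- **Other things:** the white bottle's collar is on the same pixels as at the start, and the beaker's image patch is almost unchanged. The amber bottle and the vial show through the pane.
- **Robot:** the arm stood clear with no force on the wrist.

**What failed or stayed open:**
- **First lid pass:** it went over the lid without moving it, because the closed fingertips end roughly 5 mm short of the TCP rather than 22 mm ahead of it. The second pass, made lower, worked.
- **Hub drop:** I had no earlier reading to compare with (the top now reads about 0.141 m). I judged the lock from the handle's jump, its resting angle and the force falling to zero.
- **Bottle after closing:** I saw it upright before the lid shut, but only faintly through the pane afterwards.
- **Last joint:** on the way out it came close enough to its limit to turn the tool about 3°. I moved it back to -2.41 rad before handing in.

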